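Clear the photometer bench: cell, vials and reagent to their holders

ROBOT

A 6-joint arm with a two-finger parallel gripper is mounted at the origin on a cart in front of the work surface, level with it; the furniture and walls round the work are solid. World frame = base frame: x ahead of the robot, y to its left, z up, the work surface at z = 0. Lengths are in mm, angles in rad, forces in N, time in s.
With the tool pointing down it reaches from about 300 to 875 mm from the base axis. Payload 6.4 kg.
Tool frame: the origin (TCP) lies on the centre line of the jaws, within the pads' length; the fingertips stand ahead of it and the grasp point (between the pads) is the TCP (r.tip_extent is the z of the fingertips in the tool frame, in mm); z points along the fingers, y is the line along which they close (so a half turn about z gives the same grasp; the last joint's range is limited). The gripper opens to 88 mm and grips with 3 to 60 N. Pads are 18 mm wide; open, the fingers measure 123 mm over their backs; the gripper's body (75 mm by 187 mm) begins 45 mm behind the grasp point.
Start: joints at [-1.345, 0.181, 1.607, -0, 1.354, -0.206], TCP at [240.658, -522.231, 257.714] pointing down, gripper open.
Joint ranges: [-2.99, 2.99], [-0.89, 2.07], [0.3, 2.58], [-1.14, 4.28], [0, 2.63], [-3.12, 3.12]. Speed limits (rad/s): [2.57, 2.57, 3.01, 3.14, 3.14, 3.14].

INTERFACE

Orientations are given as a 3x3 rotation matrix whose columns are the frame's x, y, z axes.
In Python, from workcell import r gives the robot as it stands. The module is installed in compiled form; this text tells all that it offers.
- The arm moves only by the tool step_arm, never from a script. Its argument "deltas" is a list that holds one entry, the list of rows, each a list of 7 numbers: the finger opening in mm, from 0 to 88.1, then the shift along the world's x, y, z in mm, then the turn, a rotation vector about the world's x, y, z in rad. A call has 1 to 5 rows; each row is the pose to reach, as a shift and turn from the pose commanded when the call began; what a row does not reach only later rows make up. A row lasts 1/10 s, in which the tool goes at most 50 mm and 8.59 degrees, less where a joint would pass 70% of its speed; a pose out of reach is approached as far as the arm can. A call with a gripper value outside its range is refused whole. The fingers move at their own pace and stop on an object; "force" is the grip in N (left out, the last holds). Time passes only in rows, so rows that repeat a pose let the fingers close. It gives the time, the measured TCP pose, the force, the opening and the grip force at its end, in the units of the state.
- r.state(): the state, without advancing time (a new reading comes with each control period).
- r.snapshot(name): name is "side" or "top" or "wrist"; returns (picture, depth): 480x640x3 uint8, red, green, blue; 480x640 float32, mm along the optical axis (not along the pixel's ray), 0 where there is no reading.
- r.get_calibration(name): a dict with "fx", "fy", "cx", "cy" (pixels), "k1" (the pictures are not rectified: a ray, as slopes to the right and down, at radius r is drawn at 1 + k1 r^2 times it, then the intrinsics apply), "R" (3x3) and "t" (3): a world point X has camera coordinates R X + t. Camera axes: x right, y down, z forward; pixel columns grow to the right and rows downward; lengths in mm; the calibration is good to about 2 mm. A picture is of the moment at which its call begins: read the wrist's pose just before it. get_calibration takes no time and is no camera call; for the wrist camera it gives the pose at the moment of the call.
- r.hand_in(): hands the job in; it is judged then, once.
Trained networks look in the newest picture that a camera, given by its name, has taken for a name from the list of things; names that differ only in an ending like _2 or _b are one class to them, and where a whole thing is asked for, a point or a joint stands for the part that bears it (a point fixed in the world has none). Each returns a list of dicts, best first, with "conf" (0 to 1); they miss things now and then, are a little off and sometimes report something else, mostly with a low value. They report only what shows in the picture. A call takes as long as a camera call.
- r.find_in(camera, thing): "xy" ([column, row] in pixels, amid what is visible of it).
The state is a dict: "clock": time; "q": joint angles; "dq": joint speeds; "tau": joint torques, N m; "tool_pos": TCP position; "eef_rot": TCP orientation; "ft_force": force on the tool from outside, world axes, zero at the start; "ft_torque": the same for the moment, N m; "opening": finger opening in mm; "finger_force": force on a finger pad.
Only numpy, scipy, OpenCV 4.12 (cv2) and the standard library are available. Lean on these libraries where they do the work, as an engineer would, in place of code of your own. Each camera call takes 0.05 s, during which the arm holds its last target. There are 200 camera calls.

TASK

Put away what was left standing about after the measurements: the two small screw-cap vials each in a hole of the white vial block, the amber bottle upright in the spill tray beside the smaller bottle that is already there, and the square glass cell in the well of its dust box, whose clear hood must then be shut fully over it. Everything must end standing upright and at rest in its place, and neither these things nor the small bottle in the tray may be tipped over on the way.

Things in the scene. Friction and masses are not known exactly. Their poses are not given: they have to be found in the camera images.
- sample_cell: Loose square open-topped cell of clear glass, 46 x 46 x 56 mm high, walls 2 mm, 0.085 kg; standing upright on the black worktop (the one in the white tray at the far left is not meant). The origin is the centre of its underside, z up. x and y are square to its sides; grasp it across two opposite sides (46 mm) near the top.
- vial_a: Loose small screw-cap vial, 22 mm diameter, 46 mm high, white with a ribbed white cap, 0.014 kg; standing upright on the black worktop (those in the white tray at the far left are not meant). The origin is the centre of its underside, z up. 
- vial_b: Loose small screw-cap vial, 22 mm diameter, 46 mm high, white with a ribbed white cap (the twin of vial_a), 0.014 kg; standing upright on the worktop. The origin is the centre of its underside, z up. 
- amber_bottle: Loose amber reagent bottle with white cap, 97 mm high, round body 47 mm in diameter up to 50 mm height, neck about 30 mm, then a 24 mm cap (cap from 81 to 97 mm height), about 0.13 kg; standing upright on the worktop. The origin is the centre of its underside, z up. It can be held by the cap and neck or by the body.
- small_bottle: Smaller amber reagent bottle with red cap, 43 mm diameter, 85 mm high, loose; it already stands in the spill tray, about 31 mm from the tray's centre towards the tray's -y end, and must stay there upright. The origin is the centre of its underside, z up. 
- cell_box: Fixed dust box for the sample cell: grey base 92 x 92 x 18 mm with one square well 60 x 60 mm at its centre (sides parallel to the base's x and y, edges chamfered 4 mm, well floor 5 mm above the worktop, 13 mm deep), under a clear hinged hood. The origin is the centre of its underside, z up. The hinge runs along y at x = +46 mm, z = 18 mm.
- cell_hood (a joint): Angle of the clear hood (92 x 92 x 52 mm high, walls 2.5 mm, 0.06 kg): 0 = shut flat on the base, growing as its front edge lifts up and over to the back; starts open at 1.55 to 1.75, stop at 1.8. The hinge is stiff: the hood stays where it is left and needs about 0.05 N m, under 1 N at the tab, to move.
- hood_tab (a point): Centre of the hood's grip tab: a grey block 22 mm wide along the hinge, 12 mm thick, standing 26 mm out from the hood's front edge; 105 mm in front of the hinge and 14 mm above it when shut, about 120 mm above the worktop when open. Pinch it across its 22 mm and follow the arc about the hinge, or finish by pressing the hood's top (70 mm high when shut). Axes: the box's when shut.
- vial_block: Fixed white block 98 x 98 x 24 mm high with four round holes 30 mm in diameter, empty, centred at x, y = +-25 mm in its own frame; each 16 mm deep with a 4 mm countersink, so a vial in it stands 8 mm above the worktop. The origin is the centre of its underside, z up. 
- spill_tray: Fixed shallow white tray, outer 84 mm along its x, 128 mm along its y, 20 mm high, walls and floor 4 mm, with a 3 mm rolled rim. The origin is the centre of its underside, z up. The free half, for the amber bottle, is its +y half, centre about y = +32 mm.

How it is judged (in metres and radians):
At the end, for the whole second after the job is handed in: Vials in holes of the block (10 mm, tilt < 0.2 rad), cell in the box's well (12 mm), hood shut (< 0.08 rad), amber and small bottle on the tray's floor (25 mm in x, 45 mm in y from its centre); cell and bottles tilted < 0.12 rad; undersides within 5 mm of their floors; all at rest (((x of vial_a in the frame of vial_block between -0.035 and -0.015 m and y of vial_a in the frame of vial_block between -0.035 and -0.015 m) or (x of vial_a in the frame of vial_block between -0.035 and -0.015 m and y of vial_a in the frame of vial_block between 0.015 and 0.035 m) or (x of vial_a in the frame of vial_block between 0.015 and 0.035 m and y of vial_a in the frame of vial_block between -0.035 and -0.015 m) or (x of vial_a in the frame of vial_block between 0.015 and 0.035 m and y of vial_a in the frame of vial_block between 0.015 and 0.035 m)) and z of vial_a in the frame of vial_block between 0.003 and 0.013 m and angle between each of vial_a, vial_b's own z axis and vertical below 0.2 rad and linear speed of each of vial_a, vial_b, sample_cell, amber_bottle, small_bottle below 0.02 m/s and angular speed of each of vial_a, vial_b, sample_cell, amber_bottle, small_bottle below 0.2 rad/s and ((x of vial_b in the frame of vial_block between -0.035 and -0.015 m and y of vial_b in the frame of vial_block between -0.035 and -0.015 m) or (x of vial_b in the frame of vial_block between -0.035 and -0.015 m and y of vial_b in the frame of vial_block between 0.015 and 0.035 m) or (x of vial_b in the frame of vial_block between 0.015 and 0.035 m and y of vial_b in the frame of vial_block between -0.035 and -0.015 m) or (x of vial_b in the frame of vial_block between 0.015 and 0.035 m and y of vial_b in the frame of vial_block between 0.015 and 0.035 m)) and z of vial_b in the frame of vial_block between 0.003 and 0.013 m and x of sample_cell in the frame of cell_box between -0.012 and 0.012 m and y of sample_cell in the frame of cell_box between -0.012 and 0.012 m and z of sample_cell in the frame of cell_box between 0 and 0.01 m and angle between each of sample_cell, amber_bottle, small_bottle's own z axis and vertical below 0.12 rad and value of joint cell_hood below 0.08 rad and x of amber_bottle in the frame of spill_tray between -0.025 and 0.025 m and y of amber_bottle in the frame of spill_tray between -0.045 and 0.045 m and z of amber_bottle in the frame of spill_tray between -0.001 and 0.009 m and x of small_bottle in the frame of spill_tray between -0.025 and 0.025 m and y of small_bottle in the frame of spill_tray between -0.045 and 0.045 m and z of small_bottle in the frame of spill_tray between -0.001 and 0.009 m); the robot touches nothing.
It fails at once if a vial, the cell, the amber bottle or the small bottle was tipped over (angle between any of vial_a, vial_b, sample_cell, amber_bottle, small_bottle's own z axis and vertical above 0.9 rad).
It also fails if it takes over 131 s, if anything falls off the work surface, if the arm or the gripper's body presses on something with over 40 N, if the wrist force passes 120 N, or if a joint passes its speed limit or range.

## Working session

There is one attempt and no reset: what is moved stays moved. The work goes in short steps, Python scripts to look and compute and a tool call to move; the robot and the scene stay as the last step left them, time stands still between calls to the robot, and variables do not carry over. Pictures are saved under pics/ and viewed, at most 14 in all, crops included, and the job is handed in when it is done.

Besides the shell and the picture viewer there is one more tool, called after "Request:" as name([rows], argument=value, ...), one row to a line, values as JSON. step_arm: Moves the arm, as the interface text tells. Its arguments: {"type":"object","properties":{"deltas":{"type":"array"},"force":{"type":"number"}},"required":["deltas"]}

```bash
mkdir -p pics; cat > h.py <<'E'
from workcell import r
import numpy as np, cv2
def snap(c,name=None):
    cal=r.get_calibration(c); p,d=r.snapshot(c)
    if name: cv2.imwrite(f'pics/{name}.png',p[:,:,::-1])
    return p,d,cal
def ray(cal,u,v):
    K=np.array([[cal['fx'],0,cal['cx']],[0,cal['fy'],cal['cy']],[0,0,1.]])
    q=cv2.undistortPoints(np.array([[[u,v]]],float),K,np.array([cal['k1'],0,0,0.]))[0,0]
    R=np.array(cal['R']);t=np.array(cal['t'])
    return -R.T@t, R.T@np.array([q[0],q[1],1])
def atz(cal,u,v,z):
    o,d=ray(cal,u,v); return o+d*(z-o[2])/d[2]
def atd(cal,u,v,dep):
    o,d=ray(cal,u,v); return o+d*dep
def cloud(cal,dep):
    v,u=np.mgrid[0:480,0:640]
    K=np.array([[cal['fx'],0,cal['cx']],[0,cal['fy'],cal['cy']],[0,0,1.]])
    q=cv2.undistortPoints(np.stack([u,v],-1).reshape(-1,1,2).astype(float),K,np.array([cal['k1'],0,0,0.]))[:,0]
    P=np.c_[q,np.ones(len(q))]*dep.reshape(-1,1)
    return ((P-np.array(cal['t']))@np.array(cal['R'])).reshape(480,640,3)
E
python3 - <<'E'
from h import *
print(r.state()['clock'],r.tip_extent)
for c in ['top','side']:
    p,d,cal=snap(c,c+'0'); X=cloud(cal,d)
    print(c,-np.array(cal['R']).T@np.array(cal['t']))
    for n in ['sample_cell','vial_a','amber_bottle','small_bottle','cell_box','hood_tab','vial_block','spill_tray']:
        for f in r.find_in(c,n)[:4]:
            u,v=f['xy']; q=d[int(v),int(u)]
            print(n,round(f['conf'],2),np.round(f['xy']),np.round(X[int(v),int(u)]) if q>0 else None,np.round(atz(cal,u,v,0)))
E
```

```text
0.0 19.0
top [ 350.35422888    9.10064153 1661.98254691]
sample_cell 0.56 [318. 186.] [649.  10.   0.] [647.   9.   0.]
sample_cell 0.55 [452. 263.] [ 416. -383.   31.] [ 416. -391.    0.]
vial_a 0.37 [210. 284.] [353. 319.  45.] [351. 328.   0.]
amber_bottle 0.57 [208. 258.] [425. 318.  92.] [428. 335.   0.]
small_bottle 0.73 [330. 184.] [635. -21.  93.] [652. -25.   0.]
cell_box 0.69 [183. 212.] [562. 414.  17.] [564. 416.   0.]
hood_tab 0.69 [179. 196.] [599. 402. 105.] [614. 429.   0.]
vial_block 0.92 [282. 186.] [640. 119.  29.] [645. 118.   0.]
spill_tray 0.82 [318. 183.] [653.  13.   9.] [654.  11.   0.]
spill_tray 0.56 [207. 284.] [350. 327.  52.] [349. 336.   0.]
side [524.53000451 901.17776871 717.68071459]
vial_a 0.77 [377. 377.] [400. 404.  37.] [393. 379.   0.]
vial_a 0.72 [397. 350.] [352. 339.  31.] [342. 316.   0.]
vial_a 0.58 [257. 258.] [650.  -4.   6.] [649.  -8.   0.]
amber_bottle 0.62 [359. 347.] [428. 352.  58.] [419. 305.   0.]
amber_bottle 0.62 [287. 385.] [568. 402.  21.] [568. 388.   0.]
small_bottle 0.82 [260. 242.] [636.  -5.  53.] [643. -75.   0.]
cell_box 0.78 [286. 387.] [570. 404.  21.] [570. 390.   0.]
hood_tab 0.81 [270. 378.] [589. 448. 106.] [600. 369.   0.]
vial_block 0.79 [252. 278.] [654.  99.  24.] [657.  72.   0.]
spill_tray 0.78 [258. 258.] [645.  -2.   4.] [645.  -6.   0.]
```

View pics/top0.png

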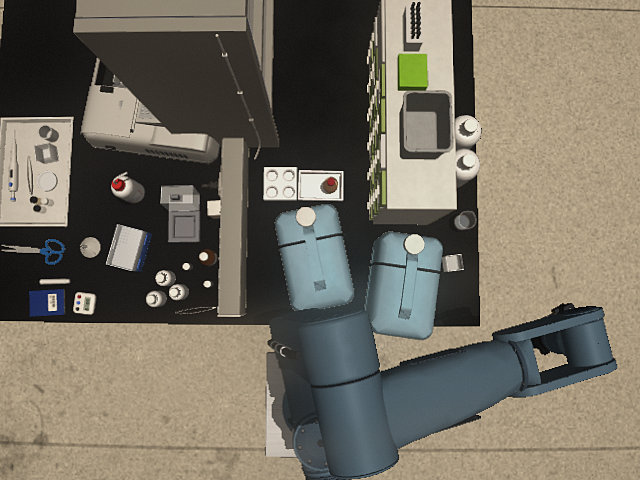

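View pics/side0.png

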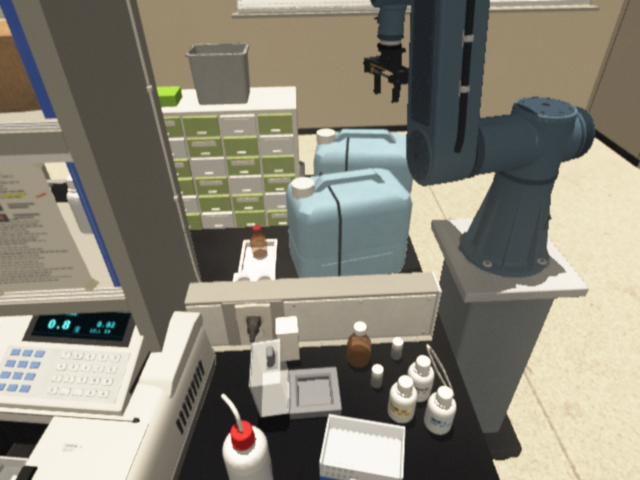

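The top view shows the cell at (453,263) on the right. Vials are at (208,284) and (186,266), the amber bottle at (207,257), and the open box at (183,215). The vial block (281,184) and tray (321,184) lie beyond the divider (232,230) and the jerrycans. The side view agrees: the hood opens to the +x side and the white bottles crowd the vials.

```bash
python3 - <<'E'
from h import *
H={}
for c in ['top','side']:
    p,d,cal=snap(c); X=cloud(cal,d)[d>0]
    m=(X[:,0]>150)&(X[:,0]<850)&(abs(X[:,1])<560)
    for x,y,z in X[m]:
        k=(int(x//35),int(y//40)); H.setdefault(k,[]).append(z)
ys=range(13,-14,-1)
print('      '+''.join('%4d'%(y*40//10) for y in ys))
for x in range(23,4,-1): print('%5d '%(x*35)+''.join('%4d'%(np.percentile(H[(x,y)],98)//10) if (x,y) in H else '   .' for y in ys))
E
```

```text
52  48  44  40  36  32  28  24  20  16  12   8   4   0  -4  -8 -12 -16 -20 -24 -28 -32 -36 -40 -44 -48 -52
  805   15  17  18  78  79  79  79  79  79  79  79   0   0   1   0   0   0  34  37  37  37  35   .  16  16   .   .
  770   15  17  18  78  79  79  79  79  79  79  79   0   0   0   0   0   0  34  46  46  46  46   .  19  19  14   .
  735   14  14  15  75  77  78  78  78  78  78  78   0   0   0   0   0   0  34  46  39  46  46  33  18  19  14   .
  700    8  11  14  15  15  15  12  13  13   4   0   0   0   0   0   0   0  34  46  35  46  46   .  19  16   .   .
  665    0   0   0   0   0   0  12  13  13   2   3   2   2   2   2   2   0  34  46  35  46  46  34  19  19   0   .
  630   19   0   0   0   0   9  12  13  13   3   3   3   3   1   9   5   0  34  46  46  46  46   .  16  15   0   .
  595   19   0  10  13  11   9  12  13  13   2   3   3   2   2   5   2   0  34  35  35  35  35  34   .   0   0   .
  560   11   0  10  13  11   8  12  13  13   1   0   0   0  16  20   0   0  34  35  35  35  35  34   0   6   0   .
  525    0   0   2   2   2   8  12  13  13   0  18  21  25  25  22  19   
[... 491 characters left out ...]
 5   0   .
  350    0   5   9   6   0   4  12  13  13   0   0  21  22  25  25  22  10  22  23  25  23  22   0   0   0   0   .
  315    0   7   7   9   6   4  12  13  13   0   0  21  22  23  23  22  20  22  24  25  23  22   0   0   0   0   .
  280    0   9   9   8   4   0  12  13  13   0   0  33  64  79  80  79   0  22  25  25  23  22   0   0  61  61  60
  245    0   0   0   0   0   0  12  13  13   0  35  55  73  80  80  80  76  22  23  23  22  62  62  62  61  61  59
  210    0   0   0   0   0   0   0   0   0   0  40  58  73  79  80  80  77  72  71  70  68  67  65  64  34  55  59
  175    .   .   .   .   .   .   .   .   .   .   .  48  65  79  80  80  78  75  73  71  69  67  65  64  61  61  60
```

Request:
step_arm([
  [[88,0,0,40,0,0,0],[88,45,35,42,0,0,0],[88,90,70,42,0,0,0],[88,125,105,42,0,0,0],[88,140,135,42,0,0,0]],
], force=10)

```text
clock: 1.5
tool_pos: [382.3, -386.1, 299.9]
eef_rot: [[0.908, 0.418, 0.001], [0.418, -0.908, -0.0], [0.001, 0.001, -1.0]]
ft_force: [0.8, -0.6, 0.6]
opening: 88.1
finger_force: 0.0
```

Request:
step_arm([
  [[88,0,0,0,0,0,0],[88,0,0,0,0,0,0]],
])

```text
clock: 1.7
tool_pos: [381.2, -386.6, 300.0]
eef_rot: [[0.907, 0.421, -0.0], [0.421, -0.907, -0.001], [-0.0, 0.001, -1.0]]
ft_force: [-0.4, -0.2, 0.1]
opening: 88.1
finger_force: 0.0
```

```bash
python3 - <<'E'
from h import *
s=r.state(); print(s['tool_pos'],np.round(s['eef_rot'],3).tolist())
p,d,cal=snap('wrist','w1'); X=cloud(cal,d); print(-np.array(cal['R']).T@np.array(cal['t']),np.round(cal['R'],2).tolist())
for f in r.find_in('wrist','sample_cell')[:3]:
    u,v=f['xy'];print(f, X[int(v),int(u)],atz(cal,u,v,56),atz(cal,u,v,28))
E
```

```text
[ 381.23890857 -386.57691745  299.95113264] [[0.907, 0.421, -0.0], [0.421, -0.907, -0.001], [-0.0, 0.001, -1.0]]
[ 450.14597423 -354.61638399  426.11481229] [[0.42, -0.91, 0.0], [-0.87, -0.4, 0.3], [-0.27, -0.12, -0.96]]
{'xy': [328.2, 171.2], 'conf': 0.57} [ 414.61752241 -383.17242516   32.72308588] [ 416.62555459 -381.74753095   56.        ] [ 414.08966108 -383.80006192   28.        ]
```

View pics/w1.png

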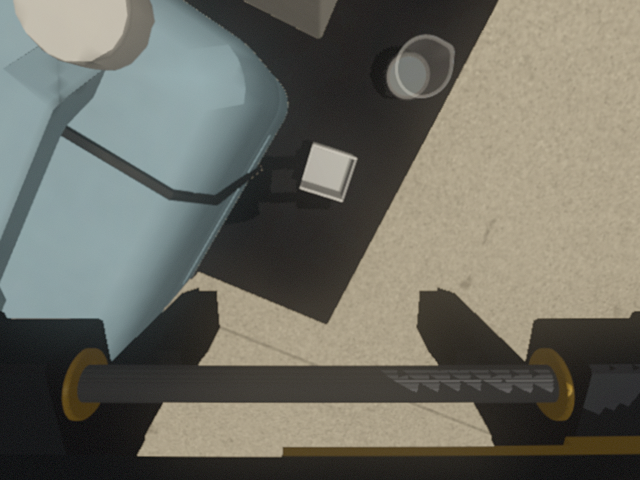

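The cell shows at (328,171), turned somewhat, with its rim visible. The jerrycan edge at about (265,140) is close by.

```bash
cat >> h.py <<'E'
def rect(X,m):
    P=X[m][:,:2].astype(np.float32); (c,s,a)=cv2.minAreaRect(P); return np.round(c,1),np.round(s,1),round(a,1),len(P)
E
python3 - <<'E'
from h import *
p,d,cal=snap('wrist'); X=cloud(cal,d)
near=(np.hypot(X[...,0]-415,X[...,1]+383)<45)&(d>0)
for lo in (8,25,40,50):
    m=near&(X[...,2]>lo)&(X[...,2]<70)
    if m.sum()>10: print(lo,rect(X,m),X[m][:,2].max())
# bright in picture, backprojected on z=56
g=p.min(2); m=(g>110); n,l,st,c=cv2.connectedComponentsWithStats(m.astype(np.uint8))
k=l[171,328]; ys,xs=np.where(l==k); q=np.array([atz(cal,u,v,56)[:2] for u,v in zip(xs,ys)],np.float32); print(k,len(q),cv2.minAreaRect(q))
m=(d>0)&(X[...,0]>340)&(X[...,0]<480)&(X[...,1]<-250)&(X[...,2]>80)
print('can edge',X[m][:,1].min(),np.percentile(X[m][:,1],1), X[m][:,0].max())
pt,dt,ct=snap('top'); Y=cloud(ct,dt)
m=(dt>0)&(np.hypot(Y[...,0]-415,Y[...,1]+383)<45)&(Y[...,2]>8)
print(rect(Y,m),Y[m][:,2].max())
m=(dt>0)&(Y[...,0]>340)&(Y[...,0]<480)&(Y[...,1]<-250)&(Y[...,2]>80)&(Y[...,2]<300);print('can top',Y[m][:,1].min())
E
```

```text
8 (array([ 414.1, -382. ]), array([46.2, 46. ]), 7.5, 2216) 58.049783262241476
25 (array([ 414.1, -382. ]), array([46.2, 46. ]), 7.5, 2188) 58.049783262241476
40 (array([ 414.1, -382. ]), array([46.2, 46. ]), 7.5, 570) 58.049783262241476
50 (array([ 414.1, -382. ]), array([46.2, 46. ]), 7.5, 450) 58.049783262241476
20 1924 ((415.02740478515625, -382.03887939453125), (47.36733627319336, 46.36703872680664), 7.46052885055542)
can edge -446.90536480941836 -437.3621730056045 479.8578900301014
(array([ 409.8, -381. ]), array([80.9, 82.1]), 18.3, 1660) 646.6352074308546
can top -318.4108137854569
```

Request:
step_arm([
  [[88,33,4,0,0,0,-0.149],[88,33,4,0,0,0,-0.298],[88,33,4,0,0,0,-0.447],[88,33,4,0,0,0,-0.596],[88,33,4,0,0,0,-0.745]],
])

```text
clock: 2.4
tool_pos: [412.8, -384.4, 299.4]
eef_rot: [[0.949, -0.316, -0.0], [-0.316, -0.949, 0.0], [-0.0, -0.0, -1.0]]
ft_force: [-0.7, -1.5, -0.3]
opening: 88.2
finger_force: 0.0
```

Request:
step_arm([
  [[88,0,0,0,0,0,-0.149],[88,0,0,0,0,0,-0.298],[88,0,0,0,0,0,-0.447],[88,0,0,0,0,0,-0.596],[88,0,0,0,0,0,-0.745]],
])

```text
clock: 2.9
tool_pos: [412.8, -384.5, 299.5]
eef_rot: [[0.483, -0.876, -0.0], [-0.876, -0.483, 0.0], [-0.0, 0.0, -1.0]]
ft_force: [0.4, -0.4, -0.2]
opening: 88.3
finger_force: 0.0
```

Request:
step_arm([
  [[88,0,0,0,0,0,-0.149],[88,0,0,0,0,0,-0.298],[88,0,0,0,0,0,-0.384],[88,0,0,0,0,0,-0.384]],
])

```text
clock: 3.3
tool_pos: [412.8, -384.4, 299.5]
eef_rot: [[0.126, -0.992, -0.0], [-0.992, -0.126, 0.0], [-0.0, 0.0, -1.0]]
ft_force: [0.1, 0.1, 0.1]
opening: 88.1
finger_force: 0.0
```

Request:
step_arm([
  [[88,2,2,-50,0,0,0],[88,2,2,-100,0,0,0],[88,2,2,-150,0,0,0],[88,2,2,-200,0,0,0],[88,2,2,-230,0,0,0]],
])

```text
clock: 3.8
tool_pos: [413.7, -380.0, 65.6]
eef_rot: [[0.13, -0.992, -0.003], [-0.992, -0.13, 0.004], [-0.004, 0.002, -1.0]]
ft_force: [-0.5, -0.1, 0.4]
opening: 88.0
finger_force: 0.0
```

Request:
step_arm([
  [[88,0,0,-27,0,0,0],[88,0,0,-27,0,0,0],[40,0,0,-27,0,0,0],[40,0,0,-27,0,0,0],[40,0,0,-27,0,0,0]],
])

```text
clock: 4.3
tool_pos: [416.5, -382.6, 44.7]
eef_rot: [[0.129, -0.992, 0.002], [-0.992, -0.129, -0.003], [0.003, -0.002, -1.0]]
ft_force: [0.3, -0.2, -1.3]
opening: 66.0
finger_force: 0.0
```

Request:
step_arm([
  [[40,0,0,0,0,0,0],[40,0,0,0,0,0,0],[40,0,0,0,0,0,0]],
])

```text
clock: 4.6
tool_pos: [415.9, -381.5, 43.4]
eef_rot: [[0.128, -0.992, 0.001], [-0.992, -0.128, -0.001], [0.001, -0.0, -1.0]]
ft_force: [-0.5, 0.8, 3.0]
opening: 45.8
finger_force: 10.0
```

Request:
step_arm([
  [[40,0,0,20,0,0,0],[40,0,0,60,0,0,0],[40,0,0,110,0,0,0],[40,0,0,160,0,0,0],[40,0,0,210,0,0,0]],
])

```text
clock: 5.1
tool_pos: [415.4, -380.7, 254.5]
eef_rot: [[0.128, -0.992, -0.0], [-0.992, -0.128, 0.0], [-0.0, 0.0, -1.0]]
ft_force: [0.5, -1.0, -0.8]
opening: 45.7
finger_force: 10.0
```

Request:
step_arm([
  [[40,0,0,50,0,0,0],[40,0,0,100,0,0,0],[40,0,30,130,0,0,0],[40,0,80,130,0,0,0],[40,0,130,130,0,0,0]],
])

```text
clock: 5.6
tool_pos: [415.5, -250.4, 383.8]
eef_rot: [[0.127, -0.992, 0.002], [-0.992, -0.127, -0.001], [0.002, -0.002, -1.0]]
ft_force: [1.1, 0.9, -0.2]
opening: 46.1
finger_force: 10.0
```

Request:
step_arm([
  [[40,0,50,0,0,0,0.145],[40,0,100,0,0,0,0.29],[40,0,150,0,0,0,0.435],[40,0,200,0,0,0,0.58],[40,0,250,0,0,0,0.72]],
])

```text
clock: 6.1
tool_pos: [415.0, 0.7, 382.8]
eef_rot: [[0.754, -0.657, 0.001], [-0.657, -0.754, -0.0], [0.001, -0.0, -1.0]]
ft_force: [0.9, 0.3, -0.9]
opening: 46.1
finger_force: 10.0
```

Request:
step_arm([
  [[40,5,50,0,0,0,0.145],[40,10,100,0,0,0,0.29],[40,20,150,0,0,0,0.435],[40,30,200,0,0,0,0.58],[40,40,245,0,0,0,0.72]],
])

```text
clock: 6.6
tool_pos: [455.2, 246.2, 382.8]
eef_rot: [[1.0, 0.005, 0.001], [0.005, -1.0, 0.0], [0.001, -0.0, -1.0]]
ft_force: [0.6, -1.4, -0.2]
opening: 46.2
finger_force: 10.0
```

Request:
step_arm([
  [[40,0,40,0,0,0,0],[40,0,80,0,0,0,0],[40,0,100,0,0,0,0],[40,0,100,0,0,0,0],[40,0,100,0,0,0,0]],
])

```text
clock: 7.1
tool_pos: [455.3, 343.6, 382.3]
eef_rot: [[1.0, -0.001, -0.001], [-0.001, -1.0, -0.001], [-0.001, 0.001, -1.0]]
ft_force: [-0.1, 0.3, -1.1]
opening: 45.7
finger_force: 10.0
```

```bash
python3 - <<'E'
from h import *
s=r.state(); print(s['tool_pos'],np.round(s['eef_rot'],3).tolist(),s['opening'])
p,d,cal=snap('wrist','w2'); X=cloud(cal,d); np.savez('w2.npz',X=X,d=d,p=p)
for n in ['vial_a','amber_bottle','cell_box','hood_tab','sample_cell']:
  for f in r.find_in('wrist',n)[:3]:
    u,v=f['xy'];print(n,f, np.round(X[int(v),int(u)]))
E
```

```text
[455.31032799 343.61510027 382.26529174] [[1.0, -0.001, -0.001], [-0.001, -1.0, -0.001], [-0.001, 0.001, -1.0]] 45.6772513857015
vial_a {'xy': [281.7, 228.0], 'conf': 0.7} [406. 391.  46.]
amber_bottle {'xy': [326.8, 208.8], 'conf': 0.95} [438. 333.  71.]
cell_box {'xy': [261.3, 95.8], 'conf': 0.95} [570. 413.  20.]
hood_tab {'xy': [252.5, 63.8], 'conf': 0.66} [589. 404. 132.]
sample_cell {'xy': [319.2, 309.6], 'conf': 0.68} [460. 343. 372.]
sample_cell {'xy': [253.7, 66.3], 'conf': 0.24} [586. 404. 132.]
```

View pics/w2.png

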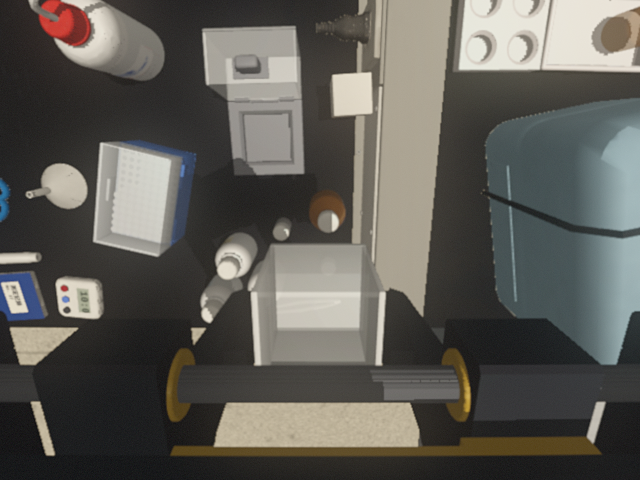

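The box is at (265,137) with its well visible and the hood (252,62) open behind it. One vial is at (282,228), amber at (327,210), and a plug on the divider at (351,94). The cell is held level.

```bash
python3 - <<'E'
from h import *
z=np.load('w2.npz');X=z['X'];d=z['d'];Z=X[...,2]
def reg(x0,x1,y0,y1,z0,z1): return (d>0)&(X[...,0]>x0)&(X[...,0]<x1)&(X[...,1]>y0)&(X[...,1]<y1)&(Z>z0)&(Z<z1)
m=reg(450,566,350,475,13,24); print('base',rect(X,m))
m=reg(480,560,370,455,1.5,8); print('well',rect(X,m),np.median(Z[m]))
m=reg(560,680,350,475,30,160); print('hood',rect(X,m),Z[m].max())
m=reg(550,620,375,430,115,160); print('tab',rect(X,m),Z[m].max(),np.median(Z[m]))
m=reg(390,425,370,405,38,60); print('vial',rect(X,m),np.median(Z[m]))
m=reg(410,455,310,360,80,110); print('ambercap',rect(X,m),np.median(Z[m]))
m=reg(400,470,303,365,20,110); print('amber',rect(X,m))
m=reg(520,680,295,350,40,125); print('plug',rect(X,m),Z[m].max(), X[m].min(0),X[m].max(0))
m=reg(350,700,180,330,120,145); print('div',rect(X,m),X[m].min(0),X[m].max(0))
m=reg(580,700,60,180,20,34); print('block',rect(X,m))
E
```

```text
base (array([518.9, 409.7]), array([94.3, 92.3]), 1.3, 3144)
well (array([517.8, 410.2]), array([60.4, 59.9]), 1.2, 2150) 4.376003955665304
hood (array([595.6, 410.8]), array([59.7, 91.7]), 0.9, 5440) 135.31340495767108
tab (array([589.5, 409.6]), array([13. , 21.4]), 0.3, 419) 135.31340495767108 132.32904391774156
vial (array([399.6, 392.3]), array([19.6, 18.3]), 88.9, 197) 45.02423919682701
ambercap (array([425.8, 332.5]), array([23.3, 23.4]), 89.3, 373) 95.51519636014692
amber (array([427.2, 331.9]), array([43.9, 46.3]), 5.1, 1163)
plug (array([591.6, 317.5]), array([96.1, 50.3]), 3.5, 2299) 98.62744473806404 [543.35257445 295.00075431  40.01362756] [640.94926699 344.83050328  98.62744474]
div (array([496.9, 256.1]), array([ 69. , 293.6]), 89.8, 17513) [350.01257169 221.09297427 120.00247014] [643.80382881 290.0890884  130.55987502]
block (array([636. , 117.1]), array([ 74.7, 113.7]), 0.4, 4200)
```

```bash
python3 - <<'E'
from h import *
z=np.load('w2.npz');X=z['X'];d=z['d'];Z=X[...,2]
def reg(x0,x1,y0,y1,z0,z1): return (d>0)&(X[...,0]>x0)&(X[...,0]<x1)&(X[...,1]>y0)&(X[...,1]<y1)&(Z>z0)&(Z<z1)
for y0,z0 in((297,80),(312,80),(312,40),(330,80),(300,40)):
  m=reg(500,680,y0,350,z0,125); print(y0,z0,np.percentile(X[m],[0,2,50,98,100],axis=0).round().tolist())
E
```

```text
297 80 [[544.0, 297.0, 80.0], [546.0, 298.0, 80.0], [584.0, 313.0, 82.0], [638.0, 341.0, 95.0], [641.0, 345.0, 98.0]]
312 80 [[544.0, 312.0, 80.0], [546.0, 312.0, 80.0], [585.0, 321.0, 83.0], [637.0, 343.0, 94.0], [640.0, 345.0, 96.0]]
312 40 [[543.0, 312.0, 40.0], [544.0, 312.0, 55.0], [582.0, 321.0, 82.0], [636.0, 343.0, 94.0], [640.0, 345.0, 96.0]]
330 80 [[624.0, 330.0, 81.0], [625.0, 331.0, 83.0], [629.0, 337.0, 86.0], [633.0, 345.0, 89.0], [635.0, 345.0, 89.0]]
300 40 [[543.0, 300.0, 40.0], [545.0, 301.0, 60.0], [581.0, 315.0, 82.0], [637.0, 341.0, 94.0], [640.0, 345.0, 96.0]]
```

Request:
step_arm([
  [[40,30,35,0,0,0,0.01],[40,61,68,0,0,0,0.02],[40,61,68,-40,0,0,0.02],[40,61,68,-90,0,0,0.02],[40,61,68,-140,0,0,0.02]],
])

```text
clock: 7.9
tool_pos: [517.4, 411.5, 241.6]
eef_rot: [[1.0, 0.017, 0.001], [0.017, -1.0, 0.001], [0.001, -0.001, -1.0]]
ft_force: [0.3, 0.3, -1.1]
opening: 45.8
finger_force: 10.0
```

Request:
step_arm([
  [[40,0,0,-40,0,0,0],[40,0,0,-80,0,0,0],[40,0,0,-120,0,0,0],[40,0,0,-140,0,0,0],[40,0,0,-140,0,0,0]],
])

```text
clock: 8.4
tool_pos: [514.5, 409.8, 98.5]
eef_rot: [[1.0, 0.017, -0.007], [0.017, -1.0, -0.004], [-0.007, 0.004, -1.0]]
ft_force: [-0.3, 1.1, -0.3]
opening: 46.1
finger_force: 10.0
```

Request:
step_arm([
  [[40,0,0,-20,0,0,0],[40,0,0,-35,0,0,0],[40,0,0,-44,0,0,0],[40,0,0,-50,0,0,0],[40,0,0,-52,0,0,0]],
])

```text
clock: 8.9
tool_pos: [516.6, 411.7, 50.5]
eef_rot: [[1.0, 0.018, -0.0], [0.018, -1.0, -0.0], [-0.0, 0.0, -1.0]]
ft_force: [0.5, -0.1, 0.4]
opening: 46.0
finger_force: 10.0
```

Request:
step_arm([
  [[40,0,0,0,0,0,0],[40,0,0,0,0,0,0]],
])

```text
clock: 9.1
tool_pos: [517.1, 412.1, 51.5]
eef_rot: [[1.0, 0.018, 0.001], [0.018, -1.0, 0.001], [0.001, -0.001, -1.0]]
ft_force: [0.5, 0.1, -1.0]
opening: 46.3
finger_force: 10.0
```

Request:
step_arm([
  [[40,0,0,-2,0,0,0],[40,0,0,-3,0,0,0],[40,0,0,-3,0,0,0]],
])

```text
clock: 9.4
tool_pos: [516.9, 412.0, 48.4]
eef_rot: [[1.0, 0.018, 0.001], [0.018, -1.0, 0.0], [0.001, -0.0, -1.0]]
ft_force: [-2.2, -0.7, 3.2]
opening: 46.0
finger_force: 10.0
```

Request:
step_arm([
  [[60,0,0,0,0,0,0],[60,0,0,0,0,0,0],[60,0,0,0,0,0,0],[60,0,0,30,0,0,0],[60,0,0,60,0,0,0]],
])

```text
clock: 9.9
tool_pos: [515.6, 411.2, 106.8]
eef_rot: [[1.0, 0.018, -0.003], [0.018, -1.0, -0.002], [-0.003, 0.002, -1.0]]
ft_force: [0.4, -0.9, 0.2]
opening: 60.1
finger_force: 0.0
```

Request:
step_arm([
  [[60,0,0,50,0,0,0],[60,-40,0,90,0,0,0],[60,-80,0,110,0,0,0],[60,-110,0,110,0,0,0],[60,-110,0,110,0,0,0]],
])

```text
clock: 10.4
tool_pos: [403.5, 412.3, 218.8]
eef_rot: [[1.0, 0.021, 0.0], [0.021, -1.0, 0.001], [0.0, -0.001, -1.0]]
ft_force: [0.7, 0.2, -2.0]
opening: 60.1
finger_force: 0.0
```

```bash
python3 - <<'E'
from h import *
s=r.state(); print(s['tool_pos'],s['opening'])
p,d,cal=snap('wrist','w3'); X=cloud(cal,d);Z=X[...,2]
def reg(x0,x1,y0,y1,z0,z1): return (d>0)&(X[...,0]>x0)&(X[...,0]<x1)&(X[...,1]>y0)&(X[...,1]<y1)&(Z>z0)&(Z<z1)
m=reg(480,560,370,450,30,75); print('cell',rect(X,m),Z[m].max())
m=reg(470,562,360,460,14,23); print('base',rect(X,m))
m=reg(560,620,375,440,115,160); print('tab',rect(X,m),Z[m].max(),np.median(Z[m]))
E
```

```text
[403.48878946 412.34512682 218.84591569] 60.145374959567604
cell (array([516.7, 411.9]), array([46.6, 46.1]), 1.0, 4698) 62.580503832960446
base (array([517.5, 409.2]), array([90.3, 92.5]), 1.1, 7202)Traceback (most recent call last):
  File "<stdin>", line 7, in <module>
    return umr_maximum(a, axis, None, out, keepdims, initial, where)
ValueError: zero-size array to reduction operation maximum which has no identity
```

View pics/w3.png

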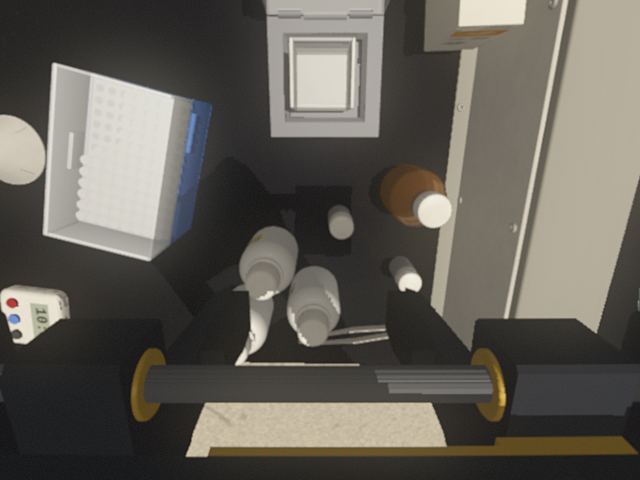

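The cell sits square in the well at (322,72). Vials are at (340,222) and (405,272), amber at (413,195), and bottles at (268,262) and (315,305). Next I close the hood by its tab.

Request:
step_arm([
  [[45,50,-1,10,0,0,0],[45,100,-2,10,0,0,0],[45,150,-3,10,0,0,0],[45,187,-3,10,0,0,0],[45,187,-3,10,0,0,0]],
])

```text
clock: 10.95
tool_pos: [599.0, 406.2, 225.0]
eef_rot: [[1.0, 0.013, 0.0], [0.013, -1.0, -0.001], [0.0, 0.001, -1.0]]
ft_force: [-1.1, -0.2, 0.5]
opening: 45.0
finger_force: 0.0
```

Request:
step_arm([
  [[45,0,0,0,0,0,0],[45,0,0,-40,0,0,0],[45,0,0,-75,0,0,0],[45,0,0,-94,0,0,0],[45,0,0,-94,0,0,0]],
])

```text
clock: 11.45
tool_pos: [591.3, 408.6, 130.8]
eef_rot: [[1.0, 0.019, -0.004], [0.019, -1.0, -0.002], [-0.004, 0.002, -1.0]]
ft_force: [0.8, -0.6, 0.3]
opening: 45.0
finger_force: 0.0
```

Request:
step_arm([
  [[15,0,0,0,0,0,0],[15,0,0,0,0,0,0],[15,0,0,0,0,0,0],[15,0,0,0,0,0,0],[15,0,0,0,0,0,0]],
])

```text
clock: 11.95
tool_pos: [593.8, 410.7, 135.2]
eef_rot: [[1.0, 0.019, 0.002], [0.019, -1.0, 0.003], [0.002, -0.003, -1.0]]
ft_force: [-0.0, 6.2, -0.3]
opening: 21.6
finger_force: 10.0
```

Request:
step_arm([
  [[15,-15,0,2,0,0,0],[15,-30,0,3,0,0,0],[15,-46,0,1,0,0,0],[15,-61,0,-3,0,0,0],[15,-76,0,-10,0,0,0]],
])

```text
clock: 12.45
tool_pos: [518.3, 409.3, 126.2]
eef_rot: [[1.0, 0.018, 0.004], [0.018, -1.0, 0.001], [0.004, -0.001, -1.0]]
ft_force: [0.4, -0.3, 3.4]
opening: 21.9
finger_force: 10.0
```

Request:
step_arm([
  [[15,-13,0,-8,0,0,0],[15,-23,0,-17,0,0,0],[15,-32,0,-26,0,0,0],[15,-39,0,-37,0,0,0],[15,-45,0,-49,0,0,0]],
])

```text
clock: 12.95
tool_pos: [470.4, 408.4, 74.9]
eef_rot: [[1.0, 0.018, -0.004], [0.018, -1.0, -0.002], [-0.004, 0.002, -1.0]]
ft_force: [-7.5, -3.6, 5.3]
opening: 21.8
finger_force: 14.5
```

Request:
step_arm([
  [[15,0,0,0,0,0,0],[45,0,0,0,0,0,0],[45,0,0,0,0,0,0],[45,0,0,20,0,0,0],[45,0,0,60,0,0,0]],
])

```text
clock: 13.45
tool_pos: [470.4, 407.6, 132.0]
eef_rot: [[1.0, 0.018, -0.006], [0.018, -1.0, -0.003], [-0.006, 0.003, -1.0]]
ft_force: [0.3, 0.6, -0.8]
opening: 45.1
finger_force: 0.0
```

Request:
step_arm([
  [[2,20,2,5,0,0,0],[2,22,2,0,0,0,0],[2,22,2,0,0,0,0],[2,22,2,-10,0,0,0],[2,22,2,-18,0,0,0]],
])

```text
clock: 13.95
tool_pos: [493.2, 410.2, 114.4]
eef_rot: [[1.0, 0.018, -0.003], [0.018, -1.0, -0.001], [-0.003, 0.001, -1.0]]
ft_force: [-0.3, 0.3, -0.1]
opening: 7.0
finger_force: 0.0
```

Request:
step_arm([
  [[2,0,0,-7,0,0,0],[2,0,0,-13,0,0,0],[2,0,0,-18,0,0,0],[2,0,0,-22,0,0,0],[2,0,0,-24,0,0,0]],
])

```text
clock: 14.45
tool_pos: [494.5, 410.7, 92.2]
eef_rot: [[1.0, 0.018, -0.0], [0.018, -1.0, -0.0], [-0.0, 0.0, -1.0]]
ft_force: [-0.1, -0.7, 0.8]
opening: 2.0
finger_force: 0.2
```

Request:
step_arm([
  [[2,0,0,-1,0,0,0],[2,0,0,-1,0,0,0]],
])

```text
clock: 14.65
tool_pos: [494.8, 410.8, 91.8]
eef_rot: [[1.0, 0.018, 0.0], [0.018, -1.0, 0.0], [0.0, -0.0, -1.0]]
ft_force: [-0.5, 0.3, 0.3]
opening: 2.1
finger_force: 0.0
```

Request:
step_arm([
  [[2,0,0,-2,0,0,0],[2,0,0,-4,0,0,0],[2,0,0,-4,0,0,0]],
])

```text
clock: 14.95
tool_pos: [495.0, 411.0, 89.5]
eef_rot: [[1.0, 0.018, 0.001], [0.018, -1.0, 0.0], [0.001, -0.0, -1.0]]
ft_force: [-4.6, -2.5, 10.8]
opening: 2.2
finger_force: 5.4
```

Request:
step_arm([
  [[2,0,0,-1,0,0,0],[2,0,0,-1,0,0,0]],
])

```text
clock: 15.15
tool_pos: [495.0, 411.1, 89.5]
eef_rot: [[1.0, 0.018, 0.001], [0.018, -1.0, 0.0], [0.001, -0.0, -1.0]]
ft_force: [-6.6, -3.5, 17.2]
opening: 2.0
finger_force: 8.2
```

Request:
step_arm([
  [[2,0,0,40,0,0,0],[40,0,0,90,0,0,0],[40,-30,-10,130,0,0,0],[40,-70,-20,150,0,0,0],[40,-100,-30,150,0,0,0]],
])

```text
clock: 15.65
tool_pos: [394.8, 381.5, 241.0]
eef_rot: [[1.0, 0.018, 0.006], [0.018, -1.0, 0.004], [0.006, -0.004, -1.0]]
ft_force: [-0.6, 0.4, 0.1]
opening: 31.9
finger_force: 0.0
```

Request:
step_arm([
  [[40,0,0,0,0,0,0],[40,0,0,0,0,0,0],[40,0,0,0,0,0,0]],
])

```text
clock: 15.95
tool_pos: [395.6, 381.0, 236.7]
eef_rot: [[1.0, 0.017, 0.001], [0.017, -1.0, 0.0], [0.001, -0.0, -1.0]]
ft_force: [-0.5, -1.0, 0.6]
opening: 39.8
finger_force: 0.0
```

```bash
python3 - <<'E'
from h import *
s=r.state(); print(s['tool_pos'],s['opening'])
p,d,cal=snap('wrist','w4'); X=cloud(cal,d);Z=X[...,2]; np.savez('w4.npz',X=X,d=d,p=p)
def reg(x0,x1,y0,y1,z0,z1): return (d>0)&(X[...,0]>x0)&(X[...,0]<x1)&(X[...,1]>y0)&(X[...,1]<y1)&(Z>z0)&(Z<z1)
for f in r.find_in('wrist','vial_a')[:4]:
    u,v=f['xy'];q=X[int(v),int(u)];print(f,np.round(q))
    m=reg(q[0]-20,q[0]+20,q[1]-20,q[1]+20,41,52); print(cv2.minEnclosingCircle(X[m][:,:2].astype(np.float32)),np.median(Z[m]))
m=reg(410,455,310,360,85,110); print('ambercap',cv2.minEnclosingCircle(X[m][:,:2].astype(np.float32)),np.median(Z[m]))
m=reg(480,560,370,450,55,85); print('hood top',rect(X,m),np.percentile(Z[m],[5,50,95]))
for n,b in (('bottles',(330,420,395,470)),):
    m=reg(*b,55,110); 
    q=np.unique((X[m][:,:2]//10*10).astype(int),axis=0); print(q.tolist())
E
```

```text
[395.57573578 380.96226253 236.68189728] 39.79418935854561
{'xy': [368.6, 263.0], 'conf': 0.87} [353. 334.  46.]
((348.78033447265625, 329.7139892578125), 10.511999130249023) 44.935964650359864
{'xy': [304.3, 208.1], 'conf': 0.62} [404. 393.  45.]
((398.7086181640625, 392.58233642578125), 10.356871604919434) 45.09079453961687
ambercap ((425.740478515625, 331.9221496582031), 12.228178024291992) 95.64579143218342
hood top (array([518.7, 410. ]), array([80. , 77.4]), 90.0, 12700) [68.16028947 69.41509657 70.64732915]
[[330, 390], [330, 400], [330, 410], [330, 420], [330, 430], [340, 390], [340, 400], [340, 410], [340, 420], [340, 430], [340, 440], [340, 450], [350, 430], [350, 440], [350, 450], [350, 460], [360, 430], [360, 440], [360, 450], [360, 460], [370, 430], [370, 440], [370, 450], [370, 460], [380, 430], [380, 440], [380, 450], [380, 460]]
```

View pics/w4.png

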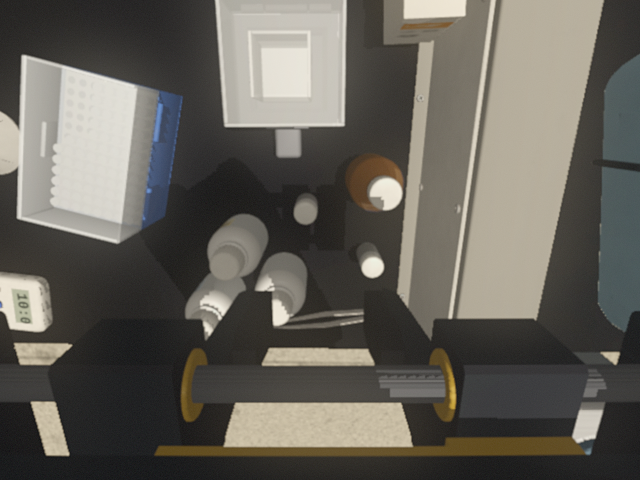

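The hood is shut, with a flat clear top at (282,65) and the cell inside. Vials are at (305,208) and (369,260), and the amber cap at (385,193). Amber goes first, since it blocks the gripper body for the second vial.

Request:
step_arm([
  [[45,10,-15,0,0,0,0.145],[45,20,-30,0,0,0,0.29],[45,30,-49,0,0,0,0.435],[45,30,-49,0,0,0,0.58],[45,30,-49,0,0,0,0.72]],
])

```text
clock: 16.55
tool_pos: [425.8, 331.1, 236.2]
eef_rot: [[0.737, 0.676, -0.001], [0.676, -0.737, -0.0], [-0.001, -0.0, -1.0]]
ft_force: [-0.4, 0.1, 0.5]
opening: 45.2
finger_force: 0.0
```

Request:
step_arm([
  [[45,0,0,-10,0,0,0.065],[45,0,0,-60,0,0,0.065],[45,0,0,-100,0,0,0.065],[45,0,0,-100,0,0,0.065],[45,0,0,-100,0,0,0.065]],
])

```text
clock: 17.05
tool_pos: [425.0, 331.6, 136.5]
eef_rot: [[0.695, 0.719, -0.002], [0.719, -0.695, -0.001], [-0.002, -0.001, -1.0]]
ft_force: [-0.1, 0.1, -0.0]
opening: 44.9
finger_force: 0.0
```

Request:
step_arm([
  [[45,0,0,-20,0,0,0],[45,0,0,-38,0,0,0],[45,0,0,-38,0,0,0],[15,0,0,-38,0,0,0],[15,0,0,-38,0,0,0]],
], force=25)

```text
clock: 17.55
tool_pos: [426.2, 332.5, 101.0]
eef_rot: [[0.695, 0.719, 0.003], [0.719, -0.695, 0.002], [0.003, 0.001, -1.0]]
ft_force: [0.5, 0.4, -0.1]
opening: 31.3
finger_force: 0.0
```

Request:
step_arm([
  [[15,0,0,0,0,0,0],[15,0,0,0,0,0,0],[15,0,0,0,0,0,0],[15,0,0,0,0,0,0]],
])

```text
clock: 17.95
tool_pos: [426.3, 332.2, 100.8]
eef_rot: [[0.695, 0.719, 0.004], [0.719, -0.695, 0.001], [0.003, 0.002, -1.0]]
ft_force: [0.6, -2.4, 7.6]
opening: 23.5
finger_force: 26.5
```

Request:
step_arm([
  [[15,0,0,10,0,0,0],[15,0,0,40,0,0,0],[15,0,0,80,0,0,0],[15,0,0,130,0,0,0],[15,0,0,180,0,0,0]],
])

```text
clock: 18.45
tool_pos: [423.7, 331.5, 280.5]
eef_rot: [[0.695, 0.719, -0.001], [0.719, -0.695, -0.0], [-0.001, -0.001, -1.0]]
ft_force: [0.2, 0.9, -2.4]
opening: 23.5
finger_force: 26.3
```

```bash
python3 - <<'E'
from h import *
for c in ('top','side'):
    p,d,cal=snap(c); X=cloud(cal,d)[d>0]
    m=(X[:,0]>520)&(X[:,0]<900)&(X[:,2]>160)
    for y in range(-160,520,40):
        for a,b in((160,300),(300,700),(700,900)):
            k=m&(X[:,1]>y)&(X[:,1]<=y+40)&(X[:,2]>a)&(X[:,2]<b)
            if k.sum()>5: print(c,y,a,int(X[k,0].min()),int(X[k,0].max()),end=' | ')
    print()
    k=(X[:,0]>500)&(X[:,0]<620)&(X[:,2]>60)&(X[:,2]<320)
    for y in range(-100,180,40):
        j=k&(X[:,1]>y)&(X[:,1]<=y+40)
        if j.sum()>5: print(y,X[j,0].max())
E
```

```text
top -160 160 531 895 | top -160 300 531 899 | top -80 160 520 542 | top -40 160 520 563 | top 0 160 520 563 | top 40 160 521 549 | top 80 160 520 546 | top 120 160 522 899 | top 120 300 760 899 | top 120 700 760 831 | top 160 160 755 767 | top 160 300 754 765 | top 160 700 756 819 | top 200 160 760 767 | top 200 300 760 766 | top 200 700 760 819 | top 240 160 760 765 | top 240 300 760 766 | top 240 700 760 820 | top 280 160 760 766 | top 280 300 760 767 | top 280 700 760 819 | top 320 160 726 765 | top 320 300 760 766 | top 320 700 761 820 | top 360 160 721 766 | top 360 300 760 766 | top 360 700 761 821 | top 400 160 729 766 | top 400 300 761 767 | top 400 700 760 821 | top 440 160 749 822 | top 480 160 791 849 | 
-60 563.059338287659
-20 563.734663051816
20 558.0171706423289
60 549.7315512904883
100 542.2320019831299
side -160 160 529 850 | side -160 300 530 851 | side -40 160 548 563 | side 0 160 520 562 | side 40 160 520 554 | side 80 160 520 545 | side 120 160 520 763 | side 120 300 760 764 | side 160 160 754 763 | side 160 300 754 764 | side 200 160 761 763 | side 200 300 761 764 | side 240 160 761 899 | side 240 300 761 899 | side 280 160 760 899 | side 280 300 760 881 | side 320 160 760 885 | side 320 300 761 886 | side 360 160 760 899 | side 360 300 761 883 | side 400 160 761 899 | side 400 300 761 899 | side 440 160 782 899 | side 480 160 788 899 | 
-20 563.626269212901
20 557.8985197738649
60 549.211078114225
100 541.0606062840794
```

Request:
step_arm([
  [[15,40,-20,20,0,0,0],[15,80,-40,30,0,0,-0.14],[15,120,-60,40,0,0,-0.28],[15,160,-80,40,0,0,-0.42],[15,195,-105,40,0,0,-0.56]],
])

```text
clock: 19.05
tool_pos: [620.8, 226.1, 318.0]
eef_rot: [[0.972, 0.235, -0.001], [0.235, -0.972, 0.0], [-0.001, -0.001, -1.0]]
ft_force: [0.5, 1.2, -1.1]
opening: 23.1
finger_force: 26.7
```

Request:
step_arm([
  [[15,5,-45,0,0,0,-0.14],[15,5,-85,0,0,0,-0.2],[15,5,-120,0,0,0,-0.2],[15,5,-150,0,0,0,-0.2],[15,5,-150,0,0,0,-0.2]],
])

```text
clock: 19.55
tool_pos: [624.2, 73.0, 317.5]
eef_rot: [[0.999, 0.038, -0.002], [0.038, -0.999, -0.001], [-0.002, 0.001, -1.0]]
ft_force: [-0.2, 0.6, -2.5]
opening: 23.7
finger_force: 25.6
```

Request:
step_arm([
  [[15,0,0,0,0,0,0],[15,0,0,0,0,0,0]],
])

```text
clock: 19.75
tool_pos: [624.3, 77.7, 318.2]
eef_rot: [[0.999, 0.043, -0.001], [0.043, -0.999, 0.001], [-0.001, -0.001, -1.0]]
ft_force: [-0.6, 0.1, -2.5]
opening: 23.3
finger_force: 25.6
```

```bash
python3 - <<'E'
from h import *
s=r.state(); print(s['tool_pos'],np.round(s['eef_rot'],3).tolist(),s['opening'])
p,d,cal=snap('wrist','w5'); X=cloud(cal,d);Z=X[...,2]; np.savez('w5.npz',X=X,d=d,p=p)
def reg(x0,x1,y0,y1,z0,z1): return (d>0)&(X[...,0]>x0)&(X[...,0]<x1)&(X[...,1]>y0)&(X[...,1]<y1)&(Z>z0)&(Z<z1)
for n in ('vial_block','spill_tray','small_bottle','amber_bottle'):
    for f in r.find_in('wrist',n)[:2]:
        u,v=f['xy'];print(n,f,np.round(X[int(v),int(u)]))
m=reg(570,720,67,175,20,28);print('block',rect(X,m),np.median(Z[m]))
m=reg(570,720,-80,66,14,25);print('rim',rect(X,m),np.median(Z[m]))
m=reg(570,720,-80,66,1.5,7);print('floor',rect(X,m),np.median(Z[m]))
m=reg(570,720,67,175,5,14)
P=X[m]; k=cv2.kmeans(P[:,:2].astype(np.float32),4,None,(3,50,.1),5,cv2.KMEANS_PP_CENTERS); print('holes',k[2].round(1).tolist(),np.bincount(k[1].ravel()),np.median(P[:,2]))
m=reg(570,720,-80,66,70,100);print('sb',cv2.minEnclosingCircle(X[m][:,:2].astype(np.float32)),np.median(Z[m]))
E
```

```text
[624.29588532  77.68674405 318.20894658] [[0.999, 0.043, -0.001], [0.043, -0.999, 0.001], [-0.001, -0.001, -1.0]] 23.2762822340853
vial_block {'xy': [278.5, 173.7], 'conf': 0.62} [648. 124.  22.]
spill_tray {'xy': [371.4, 176.5], 'conf': 0.83} [647.  15.   3.]
small_bottle {'xy': [411.0, 181.3], 'conf': 0.66} [652. -17.  65.]
amber_bottle {'xy': [317.0, 272.0], 'conf': 0.62} [637.  78. 287.]
block (array([647.5, 120.2]), array([ 98.4, 106.7]), 0.3, 5364) 23.068816309902203
rim (array([643. ,   1.5]), array([129.9,  90.2]), 89.2, 2097) 20.772342002187468
floor (array([644.6,  -6.1]), array([139.1, 146.9]), 89.5, 4919) 3.300649112711143
holes [[621.2000122070312, 99.30000305175781], [672.2000122070312, 150.6999969482422], [672.5, 99.69999694824219], [620.9000244140625, 150.5]] [479 543 551 472] 7.389007014791447
sb ((642.7432250976562, -25.402996063232422), 11.683378219604492) 87.64177635525577
```

View pics/w5.png

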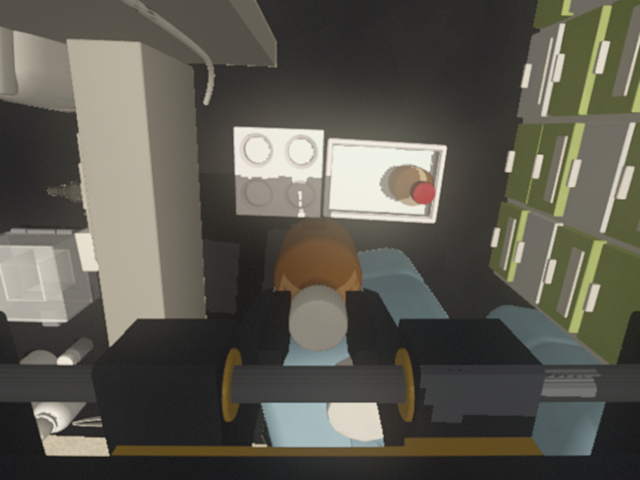

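Block holes show at (258,150), (302,150), (258,190) and (302,190). The tray is at (385,180) with the small bottle at (410,185), so its left half is free. Amber is held upright.

Request:
step_arm([
  [[15,10,-22,0,0,0,-0.02],[15,19,-43,0,0,0,-0.03],[15,19,-43,-40,0,0,-0.03],[15,19,-43,-90,0,0,-0.03],[15,19,-43,-130,0,0,-0.03]],
])

```text
clock: 20.5
tool_pos: [643.0, 34.1, 186.5]
eef_rot: [[1.0, 0.013, -0.001], [0.013, -1.0, 0.0], [-0.001, -0.0, -1.0]]
ft_force: [-0.5, -0.5, -3.3]
opening: 23.6
finger_force: 25.8
```

Request:
step_arm([
  [[15,0,0,-25,0,0,0],[15,0,0,-45,0,0,0],[15,0,0,-60,0,0,0],[15,0,0,-70,0,0,0],[15,0,0,-70,0,0,0]],
])

```text
clock: 21.0
tool_pos: [643.0, 34.0, 117.5]
eef_rot: [[1.0, 0.013, -0.002], [0.013, -1.0, 0.0], [-0.002, -0.0, -1.0]]
ft_force: [0.1, 0.4, -2.5]
opening: 23.6
finger_force: 25.8
```

Request:
step_arm([
  [[15,0,0,-4,0,0,0],[15,0,0,-8,0,0,0],[15,0,0,-10,0,0,0],[15,0,0,-10,0,0,0]],
])

```text
clock: 21.4
tool_pos: [643.7, 33.8, 108.8]
eef_rot: [[1.0, 0.013, 0.0], [0.013, -1.0, -0.0], [0.0, 0.0, -1.0]]
ft_force: [0.0, 0.4, -2.1]
opening: 23.6
finger_force: 25.8
```

Request:
step_arm([
  [[15,0,0,-2,0,0,0],[15,0,0,-3,0,0,0],[15,0,0,-3,0,0,0]],
])

```text
clock: 21.7
tool_pos: [643.6, 33.8, 105.6]
eef_rot: [[1.0, 0.013, -0.0], [0.013, -1.0, 0.0], [-0.0, -0.0, -1.0]]
ft_force: [-0.6, 0.5, -1.1]
opening: 23.6
finger_force: 25.8
```

Request:
step_arm([
  [[15,0,0,-1,0,0,0],[15,0,0,-1,0,0,0]],
])

```text
clock: 21.9
tool_pos: [643.9, 33.8, 104.9]
eef_rot: [[1.0, 0.013, 0.0], [0.013, -1.0, -0.0], [0.0, 0.0, -1.0]]
ft_force: [0.5, -0.9, -1.7]
opening: 23.7
finger_force: 26.0
```

Request:
step_arm([
  [[15,0,0,-1,0,0,0],[15,0,0,-1,0,0,0]],
])

```text
clock: 22.1
tool_pos: [644.2, 33.8, 104.8]
eef_rot: [[1.0, 0.013, 0.001], [0.013, -1.0, -0.0], [0.001, 0.0, -1.0]]
ft_force: [-1.4, 1.0, 5.1]
opening: 23.7
finger_force: 27.1
```

Request:
step_arm([
  [[36,0,0,0,0,0,0],[36,0,0,0,0,0,0],[36,0,0,0,0,0,0],[36,0,0,15,0,0,0],[36,0,0,60,0,0,0]],
])

```text
clock: 22.6
tool_pos: [640.2, 34.1, 159.7]
eef_rot: [[1.0, 0.013, -0.01], [0.013, -1.0, 0.001], [-0.01, -0.001, -1.0]]
ft_force: [1.0, -0.6, 0.3]
opening: 35.7
finger_force: 0.0
```

Request:
step_arm([
  [[36,0,20,50,0,0,0],[36,0,50,80,0,0,0],[36,-10,90,90,0,0,0],[36,-20,140,90,0,0,0],[36,-20,150,90,0,0,0]],
])

```text
clock: 23.1
tool_pos: [622.5, 188.4, 255.8]
eef_rot: [[1.0, 0.017, 0.002], [0.017, -1.0, 0.002], [0.002, -0.002, -1.0]]
ft_force: [-1.2, 0.7, -0.5]
opening: 35.9
finger_force: 0.0
```

```bash
python3 - <<'E'
from h import *
s=r.state(); print(s['tool_pos'],s['opening'])
for c in('wrist','top'):
    p,d,cal=snap(c); X=cloud(cal,d);Z=X[...,2]
    def reg(x0,x1,y0,y1,z0,z1): return (d>0)&(X[...,0]>x0)&(X[...,0]<x1)&(X[...,1]>y0)&(X[...,1]<y1)&(Z>z0)&(Z<z1)
    for n,b in (('amb',(600,690,10,70)),('sb',(600,690,-70,5))):
        m=reg(*b,78,115)
        if m.sum()>5: print(c,n,cv2.minEnclosingCircle(X[m][:,:2].astype(np.float32)),np.median(Z[m]))
E
```

```text
[622.45949364 188.39244767 255.79847911] 35.864656819117336
wrist amb ((643.5521240234375, 34.04365158081055), 12.417177200317383) 99.18053516928825
wrist sb ((642.7557983398438, -24.964067459106445), 11.519855499267578) 87.33575569932582
top amb ((644.3067016601562, 35.82997512817383), 13.424864768981934) 99.1427627288248
top sb ((645.0912475585938, -25.407278060913086), 11.210251808166504) 87.86459345582796
```

Request:
step_arm([
  [[40,-20,40,20,0,0,0.145],[40,-50,75,30,0,0,0.29],[40,-90,100,30,0,0,0.435],[40,-130,120,30,0,0,0.58],[40,-175,135,20,0,0,0.72]],
])

```text
clock: 23.7
tool_pos: [449.0, 318.4, 275.0]
eef_rot: [[0.74, 0.672, 0.003], [0.672, -0.74, 0.001], [0.003, 0.001, -1.0]]
ft_force: [0.4, -0.6, 0.2]
opening: 40.1
finger_force: 0.0
```

Request:
step_arm([
  [[40,-45,5,0,0,0,0.145],[40,-80,10,-20,0,0,0.29],[40,-98,10,-40,0,0,0.435],[40,-98,10,-60,0,0,0.58],[40,-98,10,-60,0,0,0.72]],
])

```text
clock: 24.2
tool_pos: [349.4, 326.7, 211.1]
eef_rot: [[0.113, 0.994, -0.004], [0.994, -0.113, -0.003], [-0.003, -0.003, -1.0]]
ft_force: [0.8, 1.0, 0.0]
opening: 40.2
finger_force: 0.0
```

Request:
step_arm([
  [[40,0,0,0,0,0,0.115],[40,0,0,0,0,0,0.115],[40,0,0,0,0,0,0.115]],
])

```text
clock: 24.5
tool_pos: [351.5, 327.9, 213.8]
eef_rot: [[0.008, 1.0, 0.0], [1.0, -0.008, -0.0], [-0.0, 0.0, -1.0]]
ft_force: [-0.3, 0.3, 0.6]
opening: 40.5
finger_force: 0.0
```

```bash
python3 - <<'E'
from h import *
s=r.state(); print(s['tool_pos'],np.round(s['eef_rot'],3).tolist())
p,d,cal=snap('wrist','w6'); X=cloud(cal,d);Z=X[...,2]
def reg(x0,x1,y0,y1,z0,z1): return (d>0)&(X[...,0]>x0)&(X[...,0]<x1)&(X[...,1]>y0)&(X[...,1]<y1)&(Z>z0)&(Z<z1)
for x,y in((349,330),(399,392)):
    m=reg(x-20,x+20,y-20,y+20,41,50); print(m.sum() and cv2.minEnclosingCircle(X[m][:,:2].astype(np.float32)),np.median(Z[m]))
m=reg(260,450,250,330,85,140); print('div',np.percentile(X[m][:,1],[95,99,100]) if m.sum() else 0, m.sum())
m=reg(250,420,370,490,60,110); q=X[m]
for z0 in (70,88): 
    w=q[q[:,2]>z0]; print(z0,w[:,2].max(),np.unique((w[:,:2]//10*10).astype(int),axis=0).tolist())
E
```

```text
[351.46898895 327.92327406 213.84964007] [[0.008, 1.0, 0.0], [1.0, -0.008, -0.0], [-0.0, 0.0, -1.0]]
((348.59222412109375, 329.1474914550781), 10.361037254333496) 45.03351787053278
((398.6828918457031, 391.9664001464844), 10.316680908203125) 45.10447675186002
div [283.73580789 284.40234873 286.44957612] 9080
70 93.61173116294657 [[290, 460], [290, 470], [300, 410], [300, 460], [300, 470], [310, 400], [310, 410], [310, 420], [310, 460], [310, 470], [310, 480], [320, 390], [320, 400], [320, 410], [320, 420], [330, 400], [330, 410], [330, 420], [340, 450], [350, 440], [350, 450], [350, 460], [360, 430], [360, 440], [360, 450], [360, 460], [370, 440], [370, 450], [370, 460]]
88 93.61173116294657 [[290, 460], [290, 470], [300, 460], [300, 470], [310, 400], [310, 410], [310, 420], [310, 460], [310, 470], [320, 400], [320, 410], [320, 420], [330, 400], [330, 410], [330, 420], [350, 440], [350, 450], [350, 460], [360, 440], [360, 450], [360, 460], [370, 440], [370, 450], [370, 460]]
```

View pics/w6.png

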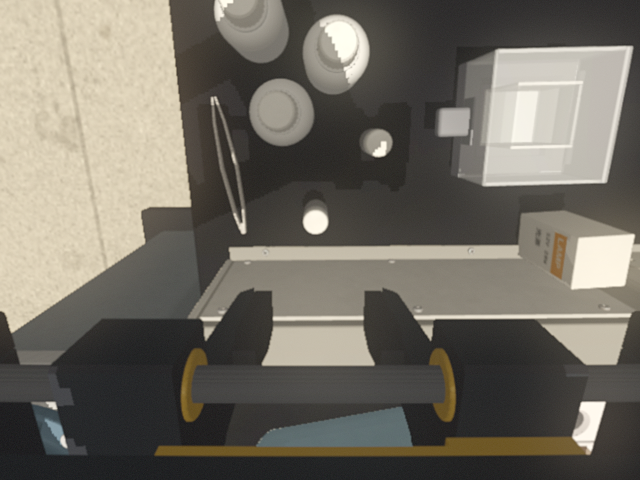

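Vial at (316,217) and the other at (376,143). The three bottles at top are well clear, and the divider edge runs near row 260. The path down is clear.

Request:
step_arm([
  [[40,-2,4,-40,0,0,0],[40,-2,4,-80,0,0,0],[40,-2,4,-110,0,0,0],[40,-2,4,-130,0,0,0],[40,-2,4,-130,0,0,0]],
], force=8)

```text
clock: 25.05
tool_pos: [346.9, 331.3, 81.1]
eef_rot: [[0.005, 1.0, -0.005], [1.0, -0.005, -0.003], [-0.003, -0.005, -1.0]]
ft_force: [-0.2, -0.8, 0.6]
opening: 40.0
finger_force: 0.0
```

Request:
step_arm([
  [[40,0,0,-20,0,0,0],[40,0,0,-38,0,0,0],[40,0,0,-38,0,0,0],[40,0,0,-38,0,0,0]],
])

```text
clock: 25.45
tool_pos: [349.4, 333.0, 46.8]
eef_rot: [[0.004, 1.0, 0.001], [1.0, -0.004, 0.0], [0.0, 0.001, -1.0]]
ft_force: [-0.2, -0.2, 1.5]
opening: 39.9
finger_force: 0.0
```

Request:
step_arm([
  [[15,0,0,0,0,0,0],[15,0,0,0,0,0,0],[15,0,0,0,0,0,0],[15,0,0,0,0,0,0],[15,0,0,0,0,0,0]],
])

```text
clock: 25.95
tool_pos: [349.4, 333.2, 46.7]
eef_rot: [[0.003, 1.0, 0.001], [1.0, -0.003, 0.001], [0.001, 0.001, -1.0]]
ft_force: [-1.2, -0.4, 6.8]
opening: 20.7
finger_force: 8.0
```

Request:
step_arm([
  [[15,0,0,10,0,0,0],[15,0,0,50,0,0,0],[15,0,0,100,0,0,0],[15,0,0,150,0,0,0],[15,0,0,200,0,0,0]],
])

```text
clock: 26.45
tool_pos: [348.0, 332.5, 248.2]
eef_rot: [[0.003, 1.0, -0.0], [1.0, -0.003, 0.0], [0.0, -0.0, -1.0]]
ft_force: [0.6, 0.8, -1.3]
opening: 21.0
finger_force: 8.0
```

Request:
step_arm([
  [[15,40,-10,25,0,0,0.13],[15,80,-20,30,0,0,0.26],[15,120,-40,30,0,0,0.39],[15,160,-60,30,0,0,0.52],[15,200,-80,30,0,0,0.65]],
])

```text
clock: 26.95
tool_pos: [549.8, 251.9, 276.4]
eef_rot: [[-0.607, 0.794, 0.0], [0.794, 0.607, 0.0], [-0.0, 0.0, -1.0]]
ft_force: [0.3, 0.3, -0.5]
opening: 21.0
finger_force: 8.0
```

Request:
step_arm([
  [[15,35,-30,0,0,0,0.13],[15,70,-55,0,0,0,0.26],[15,105,-80,0,0,0,0.39],[15,119,-101,0,0,0,0.52],[15,119,-101,0,0,0,0.57]],
])

```text
clock: 27.45
tool_pos: [669.3, 148.1, 275.4]
eef_rot: [[-0.938, 0.346, -0.0], [0.346, 0.938, -0.001], [0.0, -0.001, -1.0]]
ft_force: [-1.1, -0.1, -0.3]
opening: 21.3
finger_force: 8.0
```

Request:
step_arm([
  [[15,0,0,0,0,0,0],[15,0,0,0,0,0,0]],
])

```text
clock: 27.65
tool_pos: [667.3, 152.0, 275.9]
eef_rot: [[-0.938, 0.348, -0.0], [0.348, 0.938, 0.0], [0.0, -0.0, -1.0]]
ft_force: [-0.2, 0.4, -0.9]
opening: 21.2
finger_force: 8.0
```

```bash
python3 - <<'E'
from h import *
s=r.state(); print(s['tool_pos'],np.round(s['eef_rot'],3).tolist(),s['opening'],np.round(s['q'],2))
p,d,cal=snap('wrist','w7'); X=cloud(cal,d);Z=X[...,2]
def reg(x0,x1,y0,y1,z0,z1): return (d>0)&(X[...,0]>x0)&(X[...,0]<x1)&(X[...,1]>y0)&(X[...,1]<y1)&(Z>z0)&(Z<z1)
m=reg(590,710,70,180,19,28);print('block',rect(X,m))
m=reg(590,705,78,172,5,14);P=X[m]
k=cv2.kmeans(P[:,:2].astype(np.float32),4,None,(3,50,.1),5,cv2.KMEANS_PP_CENTERS); print('holes',k[2].round(1).tolist(),np.bincount(k[1].ravel()))
m=reg(560,800,190,300,100,140); print('div',X[m].min(0),X[m].max(0))
E
```

```text
[667.26900383 151.99674625 275.90560039] [[-0.938, 0.348, -0.0], [0.348, 0.938, 0.0], [0.0, -0.0, -1.0]] 21.234049634303503 [ 0.05  0.41  1.28  0.    1.45 -1.16]
block (array([648.3, 121.3]), array([ 98.2, 102.3]), 0.4, 6289)
holes [[623.2999877929688, 147.6999969482422], [675.0999755859375, 96.80000305175781], [623.7000122070312, 96.5999984741211], [674.7000122070312, 148.0]] [660 532 612 566]
div [560.00987807 190.00421887 100.02729476] [763.27973511 299.99215457 139.978674  ]
```

View pics/w7.png

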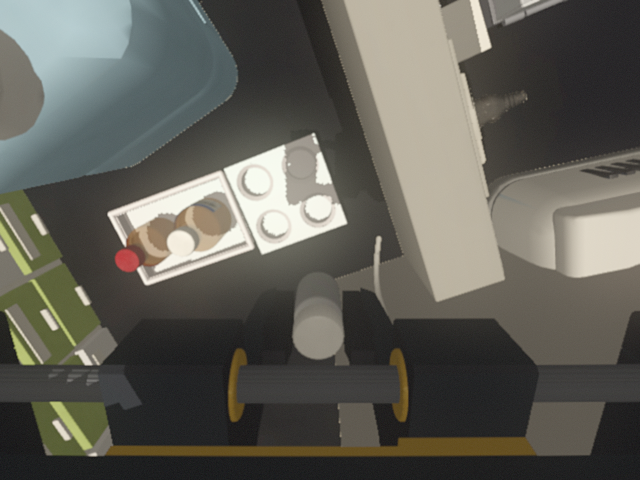

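The held vial is at (318,310). The block holes are at (255,182), (300,160), (272,226) and (318,208), and both bottles stand in the tray. The divider runs past the block to about (440,300), so I check clearance first.

```bash
python3 - <<'E'
from h import *
for c in('wrist','top'):
    p,d,cal=snap(c); X=cloud(cal,d); Z=X[...,2]
    for x in range(560,780,20):
        m=(d>0)&(X[...,0]>x)&(X[...,0]<x+20)&(X[...,1]>175)&(X[...,1]<320)&(Z>60)&(Z<200)
        if m.sum()>3: q=X[m]; print(c,x,np.percentile(q[:,1],[1,99]).round(),np.percentile(q[:,2],[5,50,95]).round())
E
```

```text
wrist 560 [221. 319.] [ 80. 127. 128.]
wrist 580 [221. 317.] [ 81. 127. 128.]
wrist 600 [221. 312.] [ 89. 127. 128.]
wrist 620 [221. 318.] [ 91. 127. 128.]
wrist 640 [221. 289.] [ 97. 127. 128.]
wrist 660 [221. 283.] [ 96. 127. 129.]
wrist 680 [221. 282.] [ 95. 127. 128.]
wrist 700 [221. 280.] [ 91. 127. 129.]
wrist 720 [221. 320.] [ 68. 127. 128.]
wrist 740 [179. 320.] [ 70. 126. 129.]
wrist 760 [184. 319.] [ 80. 149. 196.]
top 560 [303. 320.] [78. 82. 88.]
top 580 [306. 319.] [78. 82. 89.]
top 600 [224. 254.] [125. 130. 133.]
top 620 [221. 317.] [ 83. 127. 134.]
top 640 [222. 307.] [ 81. 127. 135.]
top 660 [221. 256.] [ 75. 128. 134.]
top 680 [222. 256.] [ 71. 128. 133.]
top 700 [222. 296.] [ 83. 128. 133.]
top 720 [238. 320.] [ 69.  98. 128.]
top 740 [309. 320.] [ 92. 119. 145.]
top 760 [295. 319.] [110. 159. 196.]
```

Request:
step_arm([
  [[15,2,-20,0,0,0,0.145],[15,3,-40,0,0,0,0.29],[15,4,-56,0,0,0,0.435],[15,4,-56,0,0,0,0.58],[15,4,-56,0,0,0,0.72]],
])

```text
clock: 28.3
tool_pos: [671.4, 95.7, 276.0]
eef_rot: [[-0.932, -0.363, 0.0], [-0.363, 0.932, 0.0], [-0.0, -0.0, -1.0]]
ft_force: [0.1, 0.6, -0.5]
opening: 21.2
finger_force: 8.0
```

Request:
step_arm([
  [[15,0,0,-10,0,0,0.145],[15,0,0,-40,0,0,0.29],[15,0,0,-80,0,0,0.41],[15,0,0,-120,0,0,0.41],[15,0,0,-140,0,0,0.41]],
])

```text
clock: 28.8
tool_pos: [669.2, 96.5, 131.7]
eef_rot: [[-0.713, -0.701, -0.005], [-0.701, 0.713, 0.0], [0.004, 0.004, -1.0]]
ft_force: [0.3, -0.0, 0.6]
opening: 21.4
finger_force: 8.0
```

Request:
step_arm([
  [[15,0,0,-20,0,0,0],[15,0,0,-40,0,0,0],[15,0,0,-48,0,0,0],[15,0,0,-48,0,0,0],[15,0,0,-48,0,0,0]],
])

```text
clock: 29.3
tool_pos: [672.2, 96.0, 88.8]
eef_rot: [[-0.713, -0.701, 0.001], [-0.701, 0.713, -0.0], [-0.001, -0.001, -1.0]]
ft_force: [-0.5, -0.6, 1.1]
opening: 20.9
finger_force: 8.0
```

Request:
step_arm([
  [[15,-1,0,-10,0,0,0],[15,-1,0,-18,0,0,0],[15,-1,0,-24,0,0,0],[15,-1,0,-28,0,0,0],[15,-1,0,-28,0,0,0]],
])

```text
clock: 29.8
tool_pos: [670.0, 95.7, 58.7]
eef_rot: [[-0.714, -0.701, -0.002], [-0.701, 0.714, 0.0], [0.001, 0.001, -1.0]]
ft_force: [-0.1, -0.4, -0.5]
opening: 21.0
finger_force: 8.0
```

Request:
step_arm([
  [[15,0,0,-3,0,0,0],[15,0,0,-4,0,0,0],[15,0,0,-4,0,0,0]],
])

```text
clock: 30.1
tool_pos: [670.7, 95.8, 55.7]
eef_rot: [[-0.714, -0.701, -0.0], [-0.701, 0.714, -0.0], [0.0, 0.0, -1.0]]
ft_force: [0.6, 0.5, -1.0]
opening: 20.9
finger_force: 8.0
```

Seated without side force. I release, rise, and check.

Request:
step_arm([
  [[40,0,0,0,0,0,0],[40,0,0,0,0,0,0],[40,0,0,0,0,0,0],[40,0,0,15,0,0,0],[40,0,0,60,0,0,0]],
])

```text
clock: 30.6
tool_pos: [667.1, 95.8, 111.9]
eef_rot: [[-0.714, -0.7, -0.01], [-0.7, 0.714, 0.0], [0.007, 0.007, -1.0]]
ft_force: [0.9, 0.9, -0.1]
opening: 39.8
finger_force: 0.0
```

Request:
step_arm([
  [[40,0,0,50,0,0,0],[40,0,10,100,0,0,0],[40,-20,50,150,0,0,0],[40,-50,80,150,0,0,0],[40,-60,100,150,0,0,0]],
])

```text
clock: 31.1
tool_pos: [610.2, 197.9, 271.0]
eef_rot: [[-0.713, -0.701, 0.006], [-0.701, 0.713, 0.002], [-0.006, -0.003, -1.0]]
ft_force: [0.3, 0.7, -0.3]
opening: 40.3
finger_force: 0.0
```

```bash
python3 - <<'E'
from h import *
s=r.state(); print(s['tool_pos'],np.round(s['eef_rot'],3).tolist(),np.round(s['q'],2))
for c in('wrist','top'):
    p,d,cal=snap(c); X=cloud(cal,d); Z=X[...,2]
    for n,b in (('v2',(650,700,70,130,35,65)),('amb',(600,690,10,70,85,115)),('sb',(600,690,-70,5,78,100))):
        m=(d>0)&(X[...,0]>b[0])&(X[...,0]<b[1])&(X[...,1]>b[2])&(X[...,1]<b[3])&(Z>b[4])&(Z<b[5])
        if m.sum()>5: print(c,n,cv2.minEnclosingCircle(X[m][:,:2].astype(np.float32)),np.median(Z[m]))
E
```

```text
[610.21264205 197.92638626 271.01311336] [[-0.713, -0.701, 0.006], [-0.701, 0.713, 0.002], [-0.006, -0.003, -1.0]] [ 0.13  0.31  1.42  0.    1.4  -2.22]
wrist v2 ((672.3499755859375, 98.31753540039062), 10.52834701538086) 52.69942641555646
wrist amb ((643.068359375, 33.66029739379883), 12.550138473510742) 99.43360237542498
wrist sb ((642.4528198242188, -25.18429946899414), 11.559835433959961) 87.42510257047059
top v2 ((680.222412109375, 101.92090606689453), 17.095674514770508) 53.16672653126796
top amb ((644.7057495117188, 34.701358795166016), 12.813070297241211) 101.12995237942143
top sb ((644.8673706054688, -25.229000091552734), 11.190234184265137) 89.42714929796672
```

Request:
step_arm([
  [[40,-10,40,0,0,0,-0.145],[40,-30,80,0,0,0,-0.29],[40,-60,110,0,0,0,-0.435],[40,-95,135,0,0,0,-0.58],[40,-130,150,0,0,0,-0.72]],
])

```text
clock: 31.7
tool_pos: [479.9, 346.6, 266.0]
eef_rot: [[-0.999, -0.051, 0.0], [-0.051, 0.999, 0.0], [-0.0, 0.0, -1.0]]
ft_force: [0.8, 0.9, 0.7]
opening: 40.0
finger_force: 0.0
```

Request:
step_arm([
  [[40,-40,20,0,0,0,-0.145],[40,-70,35,-10,0,0,-0.29],[40,-81,44,-30,0,0,-0.435],[40,-81,44,-50,0,0,-0.58],[40,-81,44,-60,0,0,-0.72]],
])

```text
clock: 32.2
tool_pos: [399.1, 389.2, 204.5]
eef_rot: [[-0.784, 0.62, -0.001], [0.62, 0.784, -0.001], [0.0, -0.002, -1.0]]
ft_force: [0.9, -0.4, -0.9]
opening: 40.2
finger_force: 0.0
```

Request:
step_arm([
  [[40,0,0,0,0,0,-0.145],[40,0,0,0,0,0,-0.29],[40,0,0,0,0,0,-0.45],[40,0,0,0,0,0,-0.45],[40,0,0,0,0,0,-0.45]],
])

```text
clock: 32.7
tool_pos: [400.2, 389.4, 206.0]
eef_rot: [[-0.444, 0.896, 0.0], [0.896, 0.444, -0.0], [-0.0, 0.0, -1.0]]
ft_force: [0.3, -0.1, 0.2]
opening: 39.7
finger_force: 0.0
```

```bash
python3 - <<'E'
from h import *
s=r.state(); print(s['tool_pos'],np.round(s['eef_rot'],3).tolist(),np.round(s['q'],2))
p,d,cal=snap('wrist'); X=cloud(cal,d); Z=X[...,2]
def reg(x0,x1,y0,y1,z0,z1): return (d>0)&(X[...,0]>x0)&(X[...,0]<x1)&(X[...,1]>y0)&(X[...,1]<y1)&(Z>z0)&(Z<z1)
m=reg(378,420,372,412,41,50); print(cv2.minEnclosingCircle(X[m][:,:2].astype(np.float32)),np.median(Z[m]))
m=reg(400,560,440,560,75,130); q=X[m]; print(q[:,2].max(),np.unique((q[:,:2]//15*15).astype(int),axis=0).tolist())
E
```

```text
[400.24582201 389.39988891 206.03011343] [[-0.444, 0.896, 0.0], [0.896, 0.444, -0.0], [-0.0, 0.0, -1.0]] [ 0.56  0.2   1.7  -0.    1.25  0.1 ]
((398.8934631347656, 392.0655517578125), 10.41874885559082) 45.068584084047814
93.76023774186908 [[390, 525], [390, 540], [390, 555], [405, 525], [405, 540], [405, 555], [420, 510], [420, 525], [420, 540], [420, 555], [435, 510], [435, 525], [435, 540], [435, 555], [450, 510], [450, 525], [450, 540], [450, 555], [465, 510], [465, 525], [465, 540], [465, 555], [480, 495], [480, 510], [480, 525], [480, 540], [480, 555], [495, 495], [495, 510], [495, 525], [495, 540], [495, 555]]
```

Request:
step_arm([
  [[40,-1,3,-45,0,0,0],[40,-1,3,-85,0,0,0],[40,-1,3,-110,0,0,0],[40,-1,3,-120,0,0,0],[40,-1,3,-120,0,0,0]],
])

```text
clock: 33.25
tool_pos: [398.1, 392.2, 84.6]
eef_rot: [[-0.442, 0.897, -0.002], [0.897, 0.442, -0.001], [-0.0, -0.003, -1.0]]
ft_force: [-0.5, 0.1, 0.8]
opening: 40.0
finger_force: 0.0
```

Request:
step_arm([
  [[40,0,0,-20,0,0,0],[40,0,0,-34,0,0,0],[40,0,0,-34,0,0,0],[40,0,0,-34,0,0,0]],
])

```text
clock: 33.65
tool_pos: [399.0, 393.0, 52.4]
eef_rot: [[-0.442, 0.897, 0.0], [0.897, 0.442, 0.0], [0.0, 0.001, -1.0]]
ft_force: [-0.1, 0.2, 0.3]
opening: 40.2
finger_force: 0.0
```

Request:
step_arm([
  [[15,0,0,0,0,0,0],[15,0,0,0,0,0,0],[15,0,0,0,0,0,0],[15,0,0,0,0,0,0],[15,0,0,0,0,0,0]],
])

```text
clock: 34.15
tool_pos: [399.2, 393.1, 52.4]
eef_rot: [[-0.441, 0.897, 0.001], [0.897, 0.441, 0.001], [0.0, 0.001, -1.0]]
ft_force: [-1.0, 0.1, 5.2]
opening: 20.5
finger_force: 8.0
```

Request:
step_arm([
  [[15,0,0,10,0,0,0],[15,0,0,50,0,0,0],[15,0,0,100,0,0,-0.1],[15,0,0,150,0,0,-0.24],[15,0,0,200,0,0,-0.38]],
])

```text
clock: 34.65
tool_pos: [398.0, 392.4, 253.9]
eef_rot: [[-0.071, 0.997, -0.001], [0.997, 0.071, -0.0], [-0.0, -0.001, -1.0]]
ft_force: [0.3, 0.2, -0.3]
opening: 20.6
finger_force: 8.0
```

Request:
step_arm([
  [[15,35,-20,20,0,0,-0.145],[15,70,-45,25,0,0,-0.29],[15,105,-75,25,0,0,-0.435],[15,140,-105,25,0,0,-0.58],[15,175,-135,25,0,0,-0.72]],
])

```text
clock: 35.15
tool_pos: [574.5, 256.4, 277.2]
eef_rot: [[0.604, 0.797, -0.0], [0.797, -0.604, 0.0], [0.0, -0.0, -1.0]]
ft_force: [1.7, 1.3, -0.2]
opening: 21.1
finger_force: 8.0
```

Request:
step_arm([
  [[15,20,-35,0,0,0,-0.145],[15,40,-75,0,0,0,-0.29],[15,49,-115,0,0,0,-0.435],[15,49,-150,0,0,0,-0.58],[15,49,-160,0,0,0,-0.72]],
])

```text
clock: 35.65
tool_pos: [622.6, 94.0, 276.7]
eef_rot: [[0.98, 0.197, -0.001], [0.197, -0.98, -0.001], [-0.001, 0.001, -1.0]]
ft_force: [-0.3, 0.0, -1.1]
opening: 20.7
finger_force: 8.0
```

Request:
step_arm([
  [[15,0,0,0,0,0,-0.145],[15,0,0,0,0,0,-0.21],[15,0,0,0,0,0,-0.21],[15,0,0,0,0,0,-0.21]],
])

```text
clock: 36.05
tool_pos: [622.4, 97.8, 276.8]
eef_rot: [[1.0, -0.0, -0.0], [-0.0, -1.0, 0.0], [-0.0, -0.0, -1.0]]
ft_force: [0.2, -0.3, -0.5]
opening: 20.9
finger_force: 8.0
```

Request:
step_arm([
  [[15,1,0,-45,0,0,0],[15,1,0,-90,0,0,0],[15,1,0,-130,0,0,0],[15,1,0,-160,0,0,0],[15,1,0,-175,0,0,0]],
])

```text
clock: 36.55
tool_pos: [621.5, 98.1, 98.3]
eef_rot: [[1.0, -0.0, -0.005], [-0.0, -1.0, 0.0], [-0.005, -0.0, -1.0]]
ft_force: [-0.5, -0.2, -0.2]
opening: 20.5
finger_force: 8.0
```

Request:
step_arm([
  [[15,0,0,-4,0,0,0],[15,0,0,-4,0,0,0],[15,0,0,-4,0,0,0]],
])

```text
clock: 36.85
tool_pos: [625.1, 97.8, 99.8]
eef_rot: [[1.0, -0.002, 0.003], [-0.002, -1.0, -0.0], [0.003, 0.0, -1.0]]
ft_force: [0.7, -0.2, 0.1]
opening: 20.5
finger_force: 8.0
```

Request:
step_arm([
  [[15,-1,0,-10,0,0,0],[15,-1,0,-20,0,0,0],[15,-1,0,-28,0,0,0],[15,-1,0,-33,0,0,0],[15,-1,0,-35,0,0,0]],
])

```text
clock: 37.35
tool_pos: [622.0, 97.8, 61.5]
eef_rot: [[1.0, -0.002, -0.002], [-0.002, -1.0, 0.0], [-0.002, -0.0, -1.0]]
ft_force: [0.4, 1.2, 0.1]
opening: 20.6
finger_force: 8.0
```

Request:
step_arm([
  [[15,0,0,-1,0,0,0],[15,0,0,-2,0,0,0],[15,0,0,-2,0,0,0]],
])

```text
clock: 37.65
tool_pos: [622.8, 97.8, 60.9]
eef_rot: [[1.0, -0.002, 0.0], [-0.002, -1.0, -0.0], [0.0, 0.0, -1.0]]
ft_force: [0.2, 0.6, 0.6]
opening: 20.8
finger_force: 8.0
```

Request:
step_arm([
  [[34,0,0,0,0,0,0],[34,0,0,0,0,0,0],[34,0,0,0,0,0,0],[34,0,0,15,0,0,0],[34,0,0,60,0,0,0]],
])

```text
clock: 38.15
tool_pos: [619.2, 97.8, 117.4]
eef_rot: [[1.0, -0.002, -0.009], [-0.002, -1.0, 0.0], [-0.009, -0.0, -1.0]]
ft_force: [-0.4, -0.3, -0.5]
opening: 34.2
finger_force: 0.0
```

Request:
step_arm([
  [[34,0,0,50,0,0,0],[34,0,30,100,0,0,0],[34,-10,60,150,0,0,0],[34,-20,90,160,0,0,0],[34,-20,100,160,0,0,0]],
])

```text
clock: 38.65
tool_pos: [603.5, 201.4, 287.9]
eef_rot: [[1.0, 0.001, 0.01], [0.001, -1.0, 0.003], [0.01, -0.003, -1.0]]
ft_force: [1.0, -0.7, 0.6]
opening: 33.7
finger_force: 0.0
```

```bash
python3 - <<'E'
from h import *
s=r.state(); print(s['tool_pos'],s['clock'])
for c in('wrist','top'):
    p,d,cal=snap(c,'fin_'+c); X=cloud(cal,d); Z=X[...,2]
    for n,b in (('v2',(650,695,78,125,35,65)),('v1',(602,648,78,125,35,65)),('amb',(600,690,10,70,85,115)),('sb',(600,690,-70,5,78,100)),('hood',(470,570,360,460,40,120))):
        m=(d>0)&(X[...,0]>b[0])&(X[...,0]<b[1])&(X[...,1]>b[2])&(X[...,1]<b[3])&(Z>b[4])&(Z<b[5])
        if m.sum()>5: print(c,n,cv2.minEnclosingCircle(X[m][:,:2].astype(np.float32)),np.percentile(Z[m],[5,50,95]).round(1))
a=cv2.imread('pics/fin_wrist.png'); cv2.imwrite('pics/fin_w.png',a)
E
```

```text
[603.48279415 201.39272732 287.92729224] 38.65
wrist v2 ((672.4605712890625, 98.40140533447266), 10.734784126281738) [37.4 52.8 54.2]
wrist v1 ((621.5477905273438, 98.08302307128906), 10.811736106872559) [37.2 52.8 54.3]
wrist amb ((643.3783569335938, 34.099430084228516), 12.245393753051758) [ 88.   99.4 100.8]
wrist sb ((642.836669921875, -24.966148376464844), 11.698142051696777) [79.9 87.4 88.8]
wrist hood ((519.0001831054688, 408.78118896484375), 64.28770446777344) [47.4 69.  70.3]
top v2 ((674.8722534179688, 98.22601318359375), 10.708484649658203) [38.6 52.6 59.4]
top v1 ((624.303955078125, 98.5235824584961), 10.950462341308594) [43.3 53.8 59.2]
top amb ((646.2041015625, 34.07877731323242), 12.63664722442627) [ 95.2 100.9 107.5]
top sb ((644.9529418945312, -25.18299674987793), 11.037172317504883) [80.8 88.4 93.3]
top hood ((519.765625, 409.9127502441406), 63.16055679321289) [63.6 70.3 76.1]
```

View pics/fin_wrist.png

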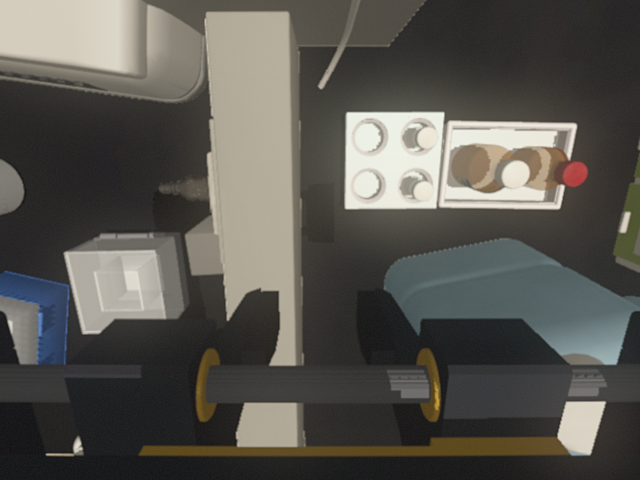

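Both vials stand in their holes at (420,137) and (420,187). The bottles stand in the tray at (485,168) and (545,170), and the hood is shut over the cell at (128,285). Everything is in place, so I hand in.

```bash
python3 -c "
from workcell import r
print(r.hand_in())"
```

```text
the job is handed in; nothing more can be done
None
```

I handed the job in at about 39 s of robot time: both vials are in block holes, the amber bottle is upright in the tray beside the small bottle, and the cell is in its well with the hood shut; the hand-in gave no verdict, but my last camera check showed everything upright and in place.

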